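# Return the calibration weights to their cases

### The arm

A 6-joint arm with a two-finger parallel gripper is mounted at the origin on a cart in front of the work surface, level with it; the furniture and walls round the work are solid. World frame = base frame: x ahead of the robot, y to its left, z up, the work surface at z = 0. Lengths are in m, angles in rad, forces in N, time in s.
With the tool pointing down it reaches from about 0.35 to 0.725 m from the base axis. Payload 4.3 kg.
Tool frame: the origin (TCP) lies at the very end of the fingers, on their centre line; the grasp point (between the pads) lies 19 mm behind it; z points along the fingers, y is the line along which they close (so a half turn about z gives the same grasp; the last joint's range is limited). The gripper opens to 85 mm and grips with 20 to 120 N. Pads are 22 mm wide; open, the fingers measure 114 mm over their backs; the gripper's body (76 mm by 85 mm) begins 54 mm behind the grasp point. The pads swing forward as they close: fully open they stand 13 mm farther back than shut.
Start: joints at [1.109, 0.377, 0.081, 1.274, 0, 1.46], TCP at [0.198, 0.54, 0.209] pointing down, gripper open.
Joint ranges: [-2.72, 2.72], [-0.84, 1.66], [-1.02, 1.22], [-1.77, 2.12], [-1.37, 1.28], [-3.14, 3.14]. Speed limits (rad/s): [2.57, 2.57, 3.14, 3.14, 3.14, 3.14].

### API

Orientations are given as a rotation vector (axis times angle).
In Python, from bench import manip gives the robot as it stands. The module is installed in compiled form; this text tells all that it offers.
- The arm moves only by the shell command python3 -m handwheel 'ROWS' [FORCE]. ROWS is JSON, a list of rows, each an object of numbers: "jaw": the finger opening in m, from 0 to 0.0854; "tx", "ty", "tz": the shift along the tool's x, y, z in m; "ax", "ay", "az": the turn, a rotation vector about the tool's x, y, z in rad. A call has 1 to 10 rows; each row shifts and turns the commanded pose from where the row before left it, along the tool's axes as they then stand; what a row does not reach is not made up. A row lasts 1/8 s, in which the tool goes at most 62.5 mm and 10.7 degrees, less where a joint would pass 70% of its speed; a pose out of reach is approached as far as the arm can. A call with a gripper value outside its range is refused whole. The fingers move at their own pace and stop on an object; FORCE is the grip in N (left out, the last holds). Time passes only in rows, so rows that do not move let the fingers close. It gives the time, the measured TCP pose, the force, the opening and the grip force at its end, in the units of the state.
- manip.state(): the state, without advancing time (a new reading comes with each control period).
- manip.grab_frame(name): name is "side" or "top"; returns a dict with "image" (480x640x3 uint8, blue, green, red), "K" (3x3 intrinsics, pixels), "distortion" ([k1, k2, p1, p2, k3] as OpenCV has them; the pictures are not rectified), "R" (3x3) and "t" (3): a world point X has camera coordinates R X + t. Camera axes: x right, y down, z forward; pixel columns grow to the right and rows downward; lengths in m; the calibration is good to about 2 mm. A picture is of the moment at which its call begins. There is no depth.
- manip.job_done(): hands the job in; it is judged then, once.
The state is a dict: "t": time; "qpos": joint angles; "dq": joint speeds; "joint_torque": joint torques, N m; "tool_pos": TCP position; "tcp_rot": TCP orientation; "ft_force": force on the tool from outside, world axes, zero at the start; "moment": the same for the moment, N m; "width": opening from 0.0 (shut) to 1.0 (fully open); "grasp_force": force on a finger pad.
Only numpy, scipy, OpenCV 4.12 (cv2) and the standard library are available. Lean on these libraries where they do the work, as an engineer would, in place of code of your own. Each camera call takes 0.05 s, during which the arm holds its last target. There are 200 camera calls.

### The job

The balance check is finished: put the four stacked calibration weights back, each seated flat in the well of its own case, the one made for its diameter. Take them off one at a time from the top of the stack down, each into its case before the next is lifted, and set them down gently rather than dropping them. Leave the glass beaker that stands among the cases where it is.

Things in the scene. Friction and masses are not known exactly. Their poses are not given: they have to be found in the camera images.
- balance: fixed white balance, 190 x 150 mm, 62 mm high, with a round flat dark steel pan (diameter 120 mm, its top at z = 0.062 m; no part is higher). Origin: centre of its underside; display and keys face its -x; the pan's axis lies 25 mm from the origin along its +x. The stack of weights stands on the pan, at most 10 mm from its centre
- weight_50: the 50 g weight: loose plain stainless steel disc, diameter 22 mm, height 16.6 mm, mass 0.05 kg, flat above and below; the smallest and topmost of the stack. Origin: centre of its underside, z axis up along its axis. Each weight stands loose on the next larger one, up to 4 mm off-centre
- weight_100: the 100 g weight: loose plain stainless steel disc, diameter 30 mm, height 18 mm, mass 0.1 kg, flat above and below; second from the top of the stack. Origin: centre of its underside, z axis up along its axis. Each weight stands loose on the next larger one, up to 4 mm off-centre
- weight_200: the 200 g weight: loose plain stainless steel disc, diameter 40 mm, height 20 mm, mass 0.2 kg, flat above and below; third from the top of the stack. Origin: centre of its underside, z axis up along its axis. Each weight stands loose on the next larger one, up to 4 mm off-centre
- weight_500: the 500 g weight: loose plain stainless steel disc, diameter 54 mm, height 27.5 mm, mass 0.5 kg, flat above and below; the largest, at the bottom of the stack, on the pan. Origin: centre of its underside, z axis up along its axis. Each weight stands loose on the next larger one, up to 4 mm off-centre
- case_50: the 50 g weight's case: fixed round wooden pot, outer diameter 48 mm, rim 22 mm high. The well in its top is a cone 6 mm deep, 32 mm wide at the mouth, 25 mm at its flat felted floor. Origin: centre of the underside, 16 mm below the well's floor. The seated weight stands 10.6 mm above the rim, so fingers holding it must stay over 6 mm above its underside
- case_100: the 100 g weight's case: fixed round wooden pot, outer diameter 56 mm, rim 22 mm high. The well in its top is a cone 6 mm deep, 40 mm wide at the mouth, 33 mm at its flat felted floor. Origin: centre of the underside, 16 mm below the well's floor. The seated weight stands 12 mm above the rim, so fingers holding it must stay over 6 mm above its underside
- case_200: the 200 g weight's case: fixed round wooden pot, outer diameter 66 mm, rim 22 mm high. The well in its top is a cone 6 mm deep, 50 mm wide at the mouth, 43 mm at its flat felted floor. Origin: centre of the underside, 16 mm below the well's floor. The seated weight stands 14 mm above the rim, so fingers holding it must stay over 6 mm above its underside
- case_500: the 500 g weight's case: fixed round wooden pot, outer diameter 80 mm, rim 22 mm high. The well in its top is a cone 6 mm deep, 64 mm wide at the mouth, 57 mm at its flat felted floor. Origin: centre of the underside, 16 mm below the well's floor. The seated weight stands 21.5 mm above the rim, so fingers holding it must stay over 6 mm above its underside
- beaker: loose glass beaker, diameter 58 mm at the rim, 69 mm high, upright on the worktop among the cases; to be left alone. Origin: centre of its underside
Mind the look-alikes: they are no part of the job. What is shaped like the case_50 but blue, orange or pink is not meant.

How it is judged:
By the outcome, as a careful person would: the job done as asked, in the order asked, and still so for the second after the job is handed in, with the robot touching nothing.
It also fails if it takes over 120 s, if anything falls off the work surface, if the arm or the gripper's body presses on something with over 40 N, if the wrist force passes 120 N, or if a joint passes its speed limit or range.

## Working session

There is one attempt and no reset: what is moved stays moved. The work goes in short steps, Python scripts to look and compute and a shell command to move; the robot and the scene stay as the last step left them, time stands still between calls to the robot, and variables do not carry over. Pictures are saved under pics/ and viewed, at most 14 in all, crops included, and the job is handed in when it is done.

```bash
mkdir -p pics; cat > h.py <<'E'
import numpy as np, cv2
from bench import manip
def grab(n):
    f=manip.grab_frame(n); return f
def ray(f,px,z):
    K=np.array(f["K"]);D=np.array(f["distortion"],float);R=np.array(f["R"]);t=np.array(f["t"])
    p=cv2.undistortPoints(np.array(px,float).reshape(-1,1,2),K,D).reshape(-1,2)
    d=np.c_[p,np.ones(len(p))]@R; c=-R.T@t
    return c+d*((z-c[2])/d[:,2])[:,None]
def proj(f,X):
    return cv2.projectPoints(np.array(X,float).reshape(-1,1,3),cv2.Rodrigues(np.array(f["R"]))[0],np.array(f["t"]).reshape(3,1),np.array(f["K"]),np.array(f["distortion"],float))[0].reshape(-1,2)
E
python3 - <<'E'
from h import *
for n in ("top","side"):
    f=grab(n); cv2.imwrite(f"pics/{n}0.png",f["image"]); np.savez(f"{n}0.npz",**f)
    print(n,-np.array(f["R"]).T@f["t"], np.array(f["R"]).round(2).tolist(), f["K"])
print(manip.state())
E
```

```text
top [ 0.30799639 -0.03754133  1.05783689] [[0.02, -1.0, 0.02], [-0.99, -0.03, -0.16], [0.16, -0.01, -0.99]] [[448.77274671   0.         319.37845703]
 [  0.         448.77274671 243.15988393]
 [  0.           0.           1.        ]]
side [0.33035956 0.54062795 0.66009542] [[-0.98, -0.2, -0.01], [-0.13, 0.67, -0.73], [0.15, -0.71, -0.68]] [[452.25799818   0.         319.5176631 ]
 [  0.         452.25799818 236.40322804]
 [  0.           0.           1.        ]]
{'t': 0.1, 'qpos': array([1.10869635e+00, 3.78034543e-01, 7.97687465e-02, 1.27441458e+00,
       1.12500181e-05, 1.46047830e+00]), 'dq': array([-9.06562184e-04, -3.90246076e-04,  2.37452422e-03, -7.28504925e-04,
        8.05063542e-05, -1.76064983e-03]), 'joint_torque': array([ 1.06808213e-03, -4.64693713e+01,  2.70581996e+01,  1.19905875e-02,
       -1.28659813e-04, -2.89946217e-05]), 'tool_pos': array([0.19784437, 0.5392156 , 0.20783251]), 'tcp_rot': array([-5.49637789e-01, -3.09258551e+00,  2.83359845e-03]), 'ft_force': array([-0.03715227, -0.49319982, -0.54985257]), 'moment': array([-0.01677663,  0.01744496,  0.02969031]), 'grasp_force': 0.0, 'width': 0.9980346134633764}
```

View pics/top0.png

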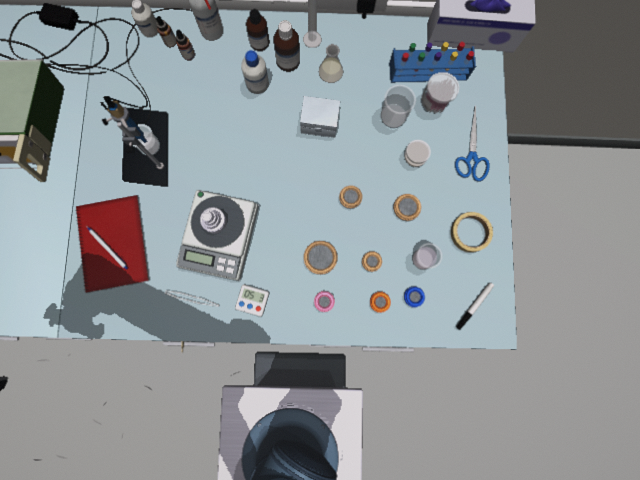

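View pics/side0.png

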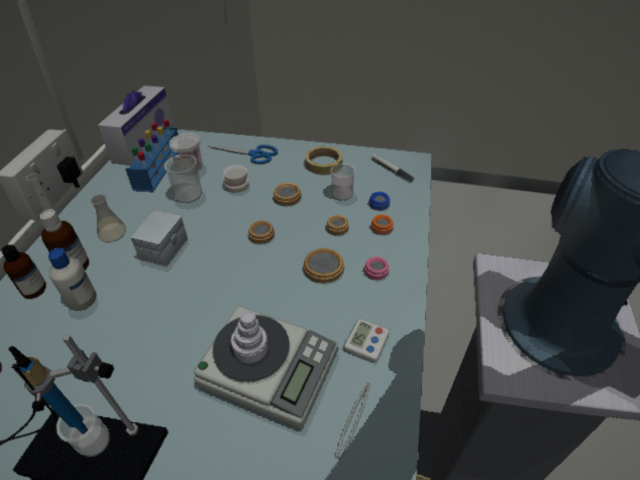

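Top view: wooden pots at about (351,197), (407,207), (320,257) and (372,261). The look-alikes are pink (324,301), orange (381,301) and blue (414,296). The beaker is at (426,255) and the stack at (212,219). Measuring them now.

```bash
python3 - <<'E'
from h import *
for n,seeds in (("top",[(351,197),(407,207),(320,257),(372,261),(381,301)]),("side",[(261,231),(287,194),(324,264),(338,225),(382,224)])):
    f=dict(np.load(f"{n}0.npz")); im=f["image"]; hsv=cv2.cvtColor(im,cv2.COLOR_BGR2HSV)
    m=cv2.inRange(hsv,(5,70,60),(25,255,255))
    cs,_=cv2.findContours(m,cv2.RETR_EXTERNAL,cv2.CHAIN_APPROX_NONE)
    for c in cs:
        if cv2.contourArea(c)<120 or c[:,0,1].min()<140: continue
        h=cv2.convexHull(c); (cx,cy),(a,b),_=cv2.fitEllipse(h)
        # rim circle on z=.022: fit in the plane
        P=ray(f,c[:,0],0.022)[:,:2]; (px,py),r=cv2.minEnclosingCircle(P.astype(np.float32))
        print(n,(round(cx),round(cy)),"rim centre",ray(f,[(cx,cy)],.022)[0].round(4),"encl",round(px,4),round(py,4),"D mm",round(2000*r,1), hsv[c[:,0,1],c[:,0,0]].mean(0).round())
f=dict(np.load("top0.npz"));g=dict(np.load("side0.npz"))
a=cv2.resize(f["image"][175:325,290:450],None,fx=3,fy=3,interpolation=cv2.INTER_CUBIC)
b=cv2.resize(f["image"][185:285,170:270],None,fx=3,fy=3,interpolation=cv2.INTER_CUBIC)
c=cv2.resize(g["image"][300:400,190:340],None,fx=2,fy=2,interpolation=cv2.INTER_CUBIC)
o=np.zeros((600,800,3),np.uint8);o[:450,:480]=a;o[:300,490:790]=b;o[305:505,490:790]=c
cv2.imwrite("pics/crop0.png",o)
E
```

```text
top (380, 302) rim centre [ 0.3475 -0.1941  0.022 ] encl 0.3475 -0.1942 D mm 48.1 [ 10. 132. 166.]
top (371, 261) rim centre [ 0.4411 -0.1745  0.022 ] encl 0.441 -0.1746 D mm 46.6 [ 15. 100. 157.]
top (320, 257) rim centre [ 0.4474 -0.0543  0.022 ] encl 0.4476 -0.0544 D mm 78.3 [ 15.  96. 156.]
top (471, 232) rim centre [ 0.5174 -0.412   0.022 ] encl 0.5175 -0.4118 D mm 99.5 [ 21.  89. 153.]
top (407, 207) rim centre [ 0.5734 -0.2585  0.022 ] encl 0.5733 -0.259 D mm 65.3 [ 15. 100. 157.]
top (350, 196) rim centre [ 0.5949 -0.1228  0.022 ] encl 0.5953 -0.1225 D mm 54.9 [ 15.  99. 153.]
top (7, 150) rim centre [0.6875 0.7102 0.022 ] encl 0.6831 0.7119 D mm 47.4 [ 18. 110.  99.]
side (34, 374) rim centre [0.8688 0.2886 0.022 ] encl 0.8664 0.2888 D mm 43.1 [ 20. 111.  63.]
side (324, 265) rim centre [ 0.4487 -0.0473  0.022 ] encl 0.4494 -0.0484 D mm 91.0 [ 17. 106.  97.]
side (261, 232) rim centre [ 0.5958 -0.116   0.022 ] encl 0.5978 -0.1158 D mm 69.8 [ 17. 108.  92.]
side (337, 224) rim centre [ 0.4425 -0.1681  0.022 ] encl 0.442 -0.1685 D mm 61.6 [ 17. 109. 101.]
side (382, 224) rim centre [ 0.3499 -0.1868  0.022 ] encl 0.3487 -0.1879 D mm 64.7 [ 11. 125. 109.]
side (287, 193) rim centre [ 0.5749 -0.2518  0.022 ] encl 0.5741 -0.2529 D mm 83.2 [ 17. 109.  99.]
side (324, 159) rim centre [ 0.519  -0.4046  0.022 ] encl 0.5197 -0.4048 D mm 122.3 [ 23.  90. 100.]
```

View pics/crop0.png

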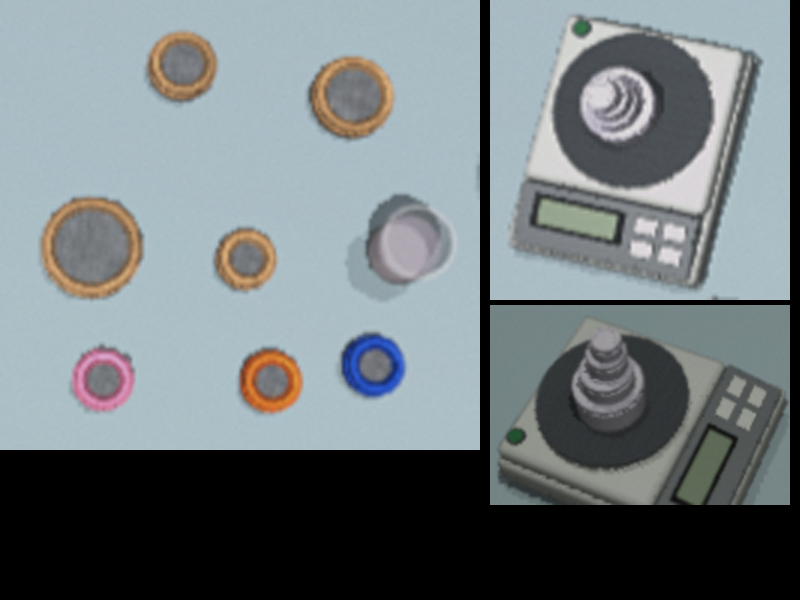

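Confirmed in the crop. The plain wooden pots match case_50 at (372,261), D≈48, case_100 at (350,196), case_200 at (407,207) and case_500 at (320,257). Orange (381,301) is saturated orange, not wood, and pink and blue are out. Next, a close look at the stack.

```bash
python3 - <<'E'
from h import *
o=np.zeros((600,800,3),np.uint8)
for i,(n,x0,y0) in enumerate((("top",192,200),("side",226,308))):
    f=dict(np.load(f"{n}0.npz")); im=f["image"]
    w,h=(40,40) if i==0 else (48,60)
    c=cv2.resize(im[y0:y0+h,x0:x0+w],None,fx=9.5,fy=9.5,interpolation=cv2.INTER_CUBIC)
    # pan
    hsv=cv2.cvtColor(im,cv2.COLOR_BGR2HSV)
    for k in range(0,w,10): cv2.putText(c,str(x0+k),(int(k*9.5),10),0,.4,(0,0,255)); cv2.line(c,(int(k*9.5),12),(int(k*9.5),20),(0,0,255))
    for k in range(0,h,10): cv2.putText(c,str(y0+k),(0,int(k*9.5)+4),0,.4,(0,0,255))
    o[:c.shape[0],i*390:i*390+min(c.shape[1],410)]=c[:,:410]
cv2.imwrite("pics/stack0.png",o)
f=dict(np.load("top0.npz")); im=f["image"];g=cv2.cvtColor(im,cv2.COLOR_BGR2GRAY)
m=((g<90)*255).astype(np.uint8); m[:185]=0;m[285:]=0;m[:,:170]=0;m[:,270:]=0
cs,_=cv2.findContours(m,0,1); c=max(cs,key=cv2.contourArea); e=cv2.fitEllipse(cv2.convexHull(c)); print(e, ray(f,[e[0]],.062))
E
```

```text
((217.19398498535156, 221.44296264648438), (49.65650939941406, 52.21772003173828), 65.2416763305664) [[0.51692897 0.18074277 0.062     ]]
```

View pics/stack0.png

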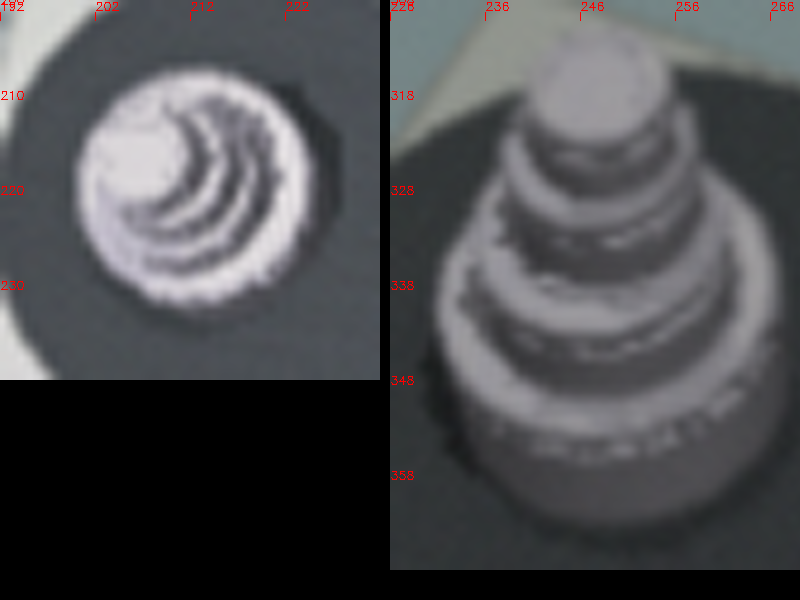

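The top view shows the 50's top at about (206.5,216.3), the 100 at (208.7,218), the 200 at (209.5,218.2) and the 500 at (212.5,219.7). In the side view they are at (247.9,316.8), (247.9,323.4), (248.8,331.8) and (249.1,338.8).

```bash
python3 - <<'E'
from h import *
f=dict(np.load("top0.npz"));g=dict(np.load("side0.npz"))
for n,z,a,b in (("50",.1441,(206.5,216.3),(247.9,316.8)),("100",.1275,(208.7,218),(247.9,323.4)),("200",.1095,(209.5,218.2),(248.8,331.8)),("500",.0895,(212.5,219.7),(249.1,338.8))):
    print(n,ray(f,[a],z)[0].round(4),ray(g,[b],z)[0].round(4))
s=manip.state(); R=cv2.Rodrigues(s["tcp_rot"])[0]; print(R.round(3))
E
```

```text
50 [0.51   0.1856 0.1441] [0.5117 0.1845 0.1441]
100 [0.5101 0.1848 0.1275] [0.5139 0.1843 0.1275]
200 [0.5136 0.1873 0.1095] [0.5141 0.1864 0.1095]
500 [0.5148 0.1853 0.0895] [0.5165 0.1856 0.0895]
[[-0.939  0.345 -0.001]
 [ 0.345  0.939 -0.002]
 [ 0.    -0.002 -1.   ]]
```

The two views agree within about 2 mm. Moving above the stack.

```bash
python3 -m handwheel '[{"tx":-0.0416,"ty":-0.0225,"jaw":0.045},{"tx":-0.0416,"ty":-0.0225,"jaw":0.045},{"tx":-0.0416,"ty":-0.0225,"jaw":0.045},{"tx":-0.0416,"ty":-0.0225,"jaw":0.045},{"tx":-0.0416,"ty":-0.0225,"jaw":0.045},{"tx":-0.0416,"ty":-0.0225,"jaw":0.045},{"tx":-0.0416,"ty":-0.0225,"jaw":0.045},{"tx":-0.0416,"ty":-0.0225,"jaw":0.045},{"tx":-0.0416,"ty":-0.0225,"jaw":0.045},{"tx":-0.0416,"ty":-0.0225,"jaw":0.045}]' 20
cat > st.py <<'E'
from h import *
import sys
# usage: st.py x y z : delta in tool axes to that TCP target
s=manip.state(); R=cv2.Rodrigues(s["tcp_rot"])[0]
print("t",round(s["t"],2),"pos",s["tool_pos"].round(4),"F",s["ft_force"].round(2),"w",round(s["width"]*.0854,4),"g",s["grasp_force"],"q",s["qpos"].round(2),"zdir",R[:,2].round(3))
if len(sys.argv)>3: print("tool delta",(R.T@(np.array(sys.argv[1:4],float)-s["tool_pos"])).round(4))
E
python3 st.py .511 .185 .135
python3 - <<'E'
from h import *
f=grab("top");cv2.imwrite("pics/top1.png",f["image"])
g=grab("side")["image"]
o=np.zeros((480,800,3),np.uint8);o[:,:400]=cv2.resize(f["image"][120:300,130:280],(400,480));o[:,400:]=cv2.resize(g[220:400,170:320],(400,480));cv2.imwrite("pics/v1.png",o)
E
```

```text
t 0.1 pos [0.1978 0.5392 0.2078] F [-0.04 -0.49 -0.55] w 0.0852 g 0.0 q [1.11 0.38 0.08 1.27 0.   1.46] zdir [-0.001 -0.002 -1.   ]
tool delta [-0.416  -0.2245  0.0732]invalid input
```

View pics/v1.png

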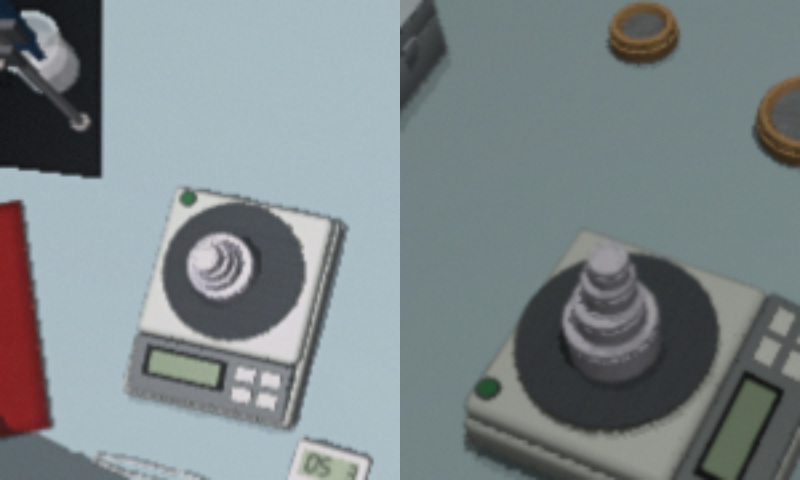

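The arm has not moved because the call was refused as "invalid input". I'll try one row with every key given.

```bash
python3 -m handwheel '[{"jaw":0.045,"tx":-0.0416,"ty":-0.0225,"tz":0,"ax":0,"ay":0,"az":0}]' 20; python3 -m handwheel '[{"jaw":0.045,"tx":-0.0416,"ty":-0.0225,"tz":0,"ax":0,"ay":0,"az":0}]'; python3 st.py .511 .185 .208
```

```text
t: 0.32
tool_pos: [0.2285, 0.5054, 0.2081]
tcp_rot: [-0.543, -3.094, -0.001]
ft_force: [1.3, -0.3, 0.1]
width: 0.818
grasp_force: 0.0
t: 0.45
tool_pos: [0.261, 0.4682, 0.2084]
tcp_rot: [0.547, 3.094, -0.0]
ft_force: [0.7, 0.4, -0.4]
width: 0.606
grasp_force: 0.0
t 0.45 pos [0.261  0.4682 0.2084] F [ 0.65  0.38 -0.36] w 0.0518 g 0.0 q [ 0.94  0.3  -0.03  1.24 -0.    1.29] zdir [ 0. -0. -1.]
tool delta [-0.3319 -0.1803  0.0005]
```

```bash
python3 -m handwheel '[{"jaw":0.045,"tx":-0.0416,"ty":-0.0225,"tz":0,"ax":0,"ay":0,"az":0},{"jaw":0.045,"tx":-0.0416,"ty":-0.0225,"tz":0,"ax":0,"ay":0,"az":0},{"jaw":0.045,"tx":-0.0416,"ty":-0.0225,"tz":0,"ax":0,"ay":0,"az":0},{"jaw":0.045,"tx":-0.0416,"ty":-0.0225,"tz":0,"ax":0,"ay":0,"az":0},{"jaw":0.045,"tx":-0.0416,"ty":-0.0225,"tz":0,"ax":0,"ay":0,"az":0},{"jaw":0.045,"tx":-0.0416,"ty":-0.0225,"tz":0,"ax":0,"ay":0,"az":0},{"jaw":0.045,"tx":-0.0416,"ty":-0.0225,"tz":0,"ax":0,"ay":0,"az":0},{"jaw":0.045,"tx":-0.0416,"ty":-0.0225,"tz":0,"ax":0,"ay":0,"az":0},{"jaw":0.045,"tx":0,"ty":0,"tz":0,"ax":0,"ay":0,"az":0}]'; python3 st.py .511 .185 .135
python3 - <<'E'
from h import *
f=grab("top");cv2.imwrite("pics/top1.png",f["image"])
g=grab("side")["image"]
o=np.zeros((480,800,3),np.uint8);o[:,:400]=cv2.resize(f["image"][120:300,130:280],(400,480));o[:,400:]=cv2.resize(g[220:400,170:320],(400,480));cv2.imwrite("pics/v2.png",o)
E
```

```text
t: 1.58
tool_pos: [0.5129, 0.1829, 0.2082]
tcp_rot: [0.557, 3.092, -0.001]
ft_force: [-0.1, 0.8, 0.8]
width: 0.526
grasp_force: 0.0
t 1.57 pos [0.5129 0.1829 0.2082] F [-0.07  0.76  0.82] w 0.0449 g 0.0 q [ 0.23  0.31 -0.01  1.25 -0.    0.58] zdir [ 0. -0. -1.]
tool delta [0.0025 0.0013 0.0732]
```

View pics/v2.png

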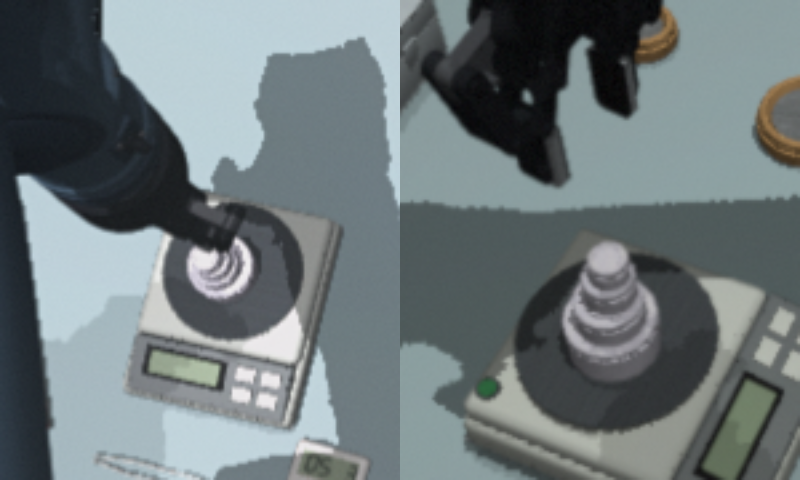

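The gripper hangs over the stack. Its fingertips sit at about (228,289) and (254,261) in the side view. I'll compare that with the projected TCP.

```bash
python3 - <<'E'
from h import *
g=dict(np.load("side0.npz"))
y=np.array([.345,.939,0]);x=np.array([-.939,.345,0]);c=np.array([.5129,.1829,.210])
print(proj(g,[c]+[c+s*.0225*y+e*.011*x for s in(1,-1) for e in (1,-1)]).round(1))
im=grab("side")["image"][240:320,200:290]
cv2.imwrite("pics/v3.png",cv2.resize(im,None,fx=7,fy=7,interpolation=cv2.INTER_CUBIC))
E
```

```text
[[241.2 285.4]
 [236.9 300.3]
 [223.7 293.3]
 [258.2 277.7]
 [245.3 271.3]]
```

View pics/v3.png

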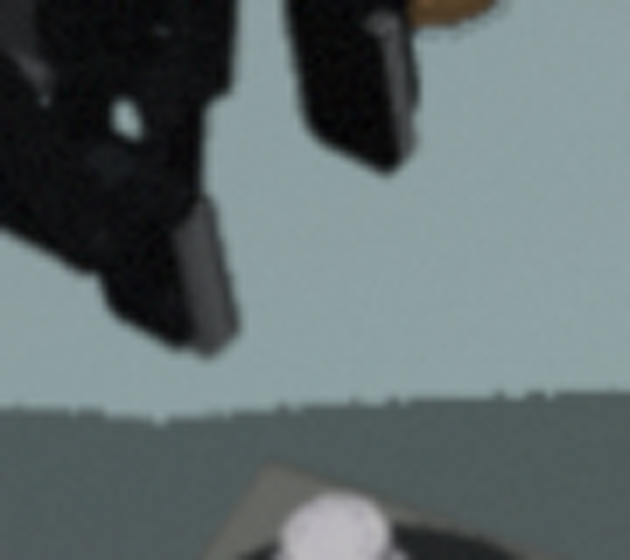

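The tips look about 12 px (roughly 20 mm) higher than predicted. I'll go down partway, still clear of the stack, and check from closer.

```bash
python3 -m handwheel '[{"jaw":0.045,"tx":0.0025,"ty":0.0013,"tz":0.02,"ax":0,"ay":0,"az":0},{"jaw":0.045,"tx":0,"ty":0,"tz":0.02,"ax":0,"ay":0,"az":0},{"jaw":0.045,"tx":0,"ty":0,"tz":0,"ax":0,"ay":0,"az":0}]'; python3 st.py .511 .185 .135
python3 - <<'E'
from h import *
f=grab("top");g=grab("side");p=manip.state()["tool_pos"]
y=np.array([.345,.939,0]);x=np.array([-.939,.345,0]);c=p+[0,0,.002]
for n,h in(("t",f),("s",g)): print(n,proj(h,[c]+[c+s*.0225*y+e*.011*x for s in(1,-1) for e in (1,-1)]).round(1).tolist())
o=np.zeros((560,800,3),np.uint8)
o[:,:400]=cv2.resize(f["image"][185:241,190:230],(400,560),interpolation=cv2.INTER_CUBIC)
o[:,400:]=cv2.resize(g["image"][265:335,210:260],(400,560),interpolation=cv2.INTER_CUBIC)
cv2.imwrite("pics/v4.png",o)
E
```

```text
t: 2.1
tool_pos: [0.5068, 0.1882, 0.1673]
tcp_rot: [-0.546, -3.09, 0.002]
ft_force: [0.4, 0.7, -0.0]
width: 0.528
grasp_force: 0.0
t 2.1 pos [0.5068 0.1882 0.1673] F [ 0.37  0.67 -0.04] w 0.0451 g 0.0 q [ 0.24  0.33 -0.1   1.15  0.    0.59] zdir [-0.004 -0.001 -1.   ]
tool delta [-0.0051 -0.0015  0.0323]
t [[202.1, 213.9], [189.7, 214.8], [194.2, 205.0], [210.1, 222.9], [214.5, 213.0]]
s [[246.7, 307.3], [242.8, 322.2], [230.0, 315.2], [263.0, 299.6], [250.4, 293.1]]
```

View pics/v4.png

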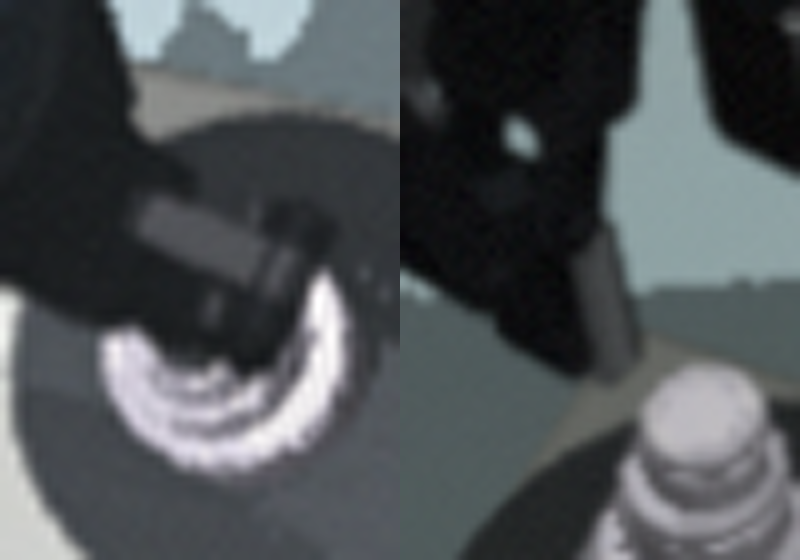

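The xy agrees in the top view, but in the side view the tips sit higher than reported. Closing at the nominal height is safe in both cases, and the jaw width will tell me which is right.

```bash
python3 -m handwheel '[{"jaw":0.045,"tx":-0.0037,"ty":-0.0013,"tz":0.016,"ax":0,"ay":0,"az":0},{"jaw":0.045,"tx":0,"ty":0,"tz":0.016,"ax":0,"ay":0,"az":0},{"jaw":0.045,"tx":0,"ty":0,"tz":0,"ax":0,"ay":0,"az":0},{"jaw":0.045,"tx":0,"ty":0,"tz":0,"ax":0,"ay":0,"az":0}]'; python3 st.py .511 .185 .135
python3 - <<'E'
from h import *
f=grab("top");g=grab("side");p=manip.state()["tool_pos"]
y=np.array([.345,.939,0]);x=np.array([-.939,.345,0]);c=p+[0,0,.002]
for n,h in(("t",f),("s",g)): print(n,proj(h,[c]+[c+s*.0225*y+e*.011*x for s in(1,-1) for e in (1,-1)]).round(1).tolist())
o=np.zeros((560,800,3),np.uint8)
o[:,:400]=cv2.resize(f["image"][185:241,190:230],(400,560),interpolation=cv2.INTER_CUBIC)
o[:,400:]=cv2.resize(g["image"][280:350,220:270],(400,560),interpolation=cv2.INTER_CUBIC)
cv2.imwrite("pics/v5.png",o)
E
```

```text
t: 2.7
tool_pos: [0.5126, 0.1849, 0.137]
tcp_rot: [0.55, 3.093, 0.0]
ft_force: [0.1, -0.3, -0.5]
width: 0.524
grasp_force: 0.0
t 2.7 pos [0.5126 0.1849 0.137 ] F [ 0.07 -0.26 -0.51] w 0.0447 g 0.0 q [ 0.23  0.35 -0.15  1.07  0.    0.58] zdir [ 0.001  0.    -1.   ]
tool delta [ 0.0015 -0.0004  0.002 ]
t [[207.4, 215.5], [195.4, 216.3], [199.7, 206.8], [215.2, 224.1], [219.4, 214.6]]
s [[247.4, 318.9], [243.6, 333.5], [231.3, 326.6], [263.0, 311.3], [250.9, 305.0]]
```

View pics/v5.png

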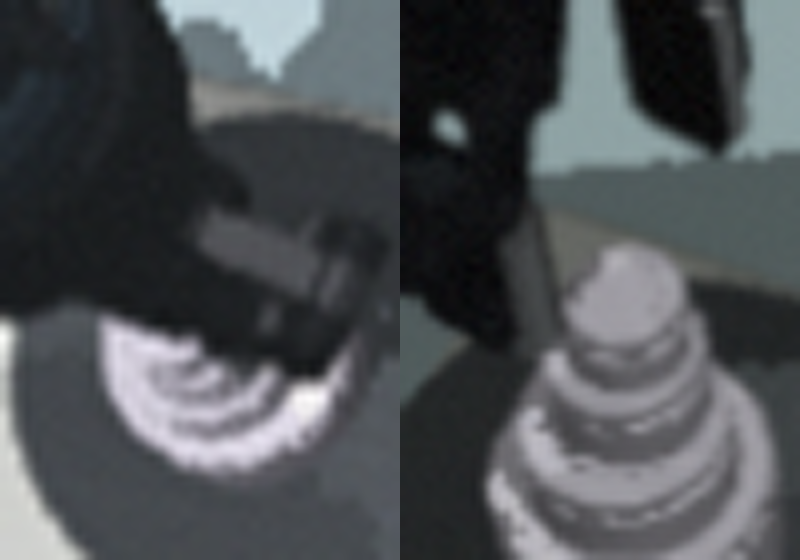

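Measured fingers sit at about (-3,-11) px from the prediction in the side view. I'll test by closing gently.

```bash
python3 -m handwheel '[{"jaw":0.028,"tx":0,"ty":0,"tz":0,"ax":0,"ay":0,"az":0},{"jaw":0.028,"tx":0,"ty":0,"tz":0,"ax":0,"ay":0,"az":0},{"jaw":0.018,"tx":0,"ty":0,"tz":0,"ax":0,"ay":0,"az":0},{"jaw":0.018,"tx":0,"ty":0,"tz":0,"ax":0,"ay":0,"az":0},{"jaw":0.018,"tx":0,"ty":0,"tz":0,"ax":0,"ay":0,"az":0}]' 20; python3 st.py .511 .185 .135
python3 - <<'E'
from h import *
f=grab("top");g=grab("side")
o=np.zeros((560,800,3),np.uint8)
o[:,:400]=cv2.resize(f["image"][185:241,190:230],(400,560),interpolation=cv2.INTER_CUBIC)
o[:,400:]=cv2.resize(g["image"][280:350,220:270],(400,560),interpolation=cv2.INTER_CUBIC)
cv2.imwrite("pics/v6.png",o)
E
```

```text
t: 3.42
tool_pos: [0.5123, 0.1849, 0.1367]
tcp_rot: [0.55, 3.093, 0.0]
ft_force: [-0.4, 0.8, -0.2]
width: 0.211
grasp_force: 0.0
t 3.42 pos [0.5123 0.1849 0.1367] F [-0.36  0.77 -0.21] w 0.018 g 0.0 q [ 0.23  0.35 -0.15  1.07  0.    0.58] zdir [ 0.  0. -1.]
tool delta [ 0.0012 -0.0003  0.0017]
```

View pics/v6.png

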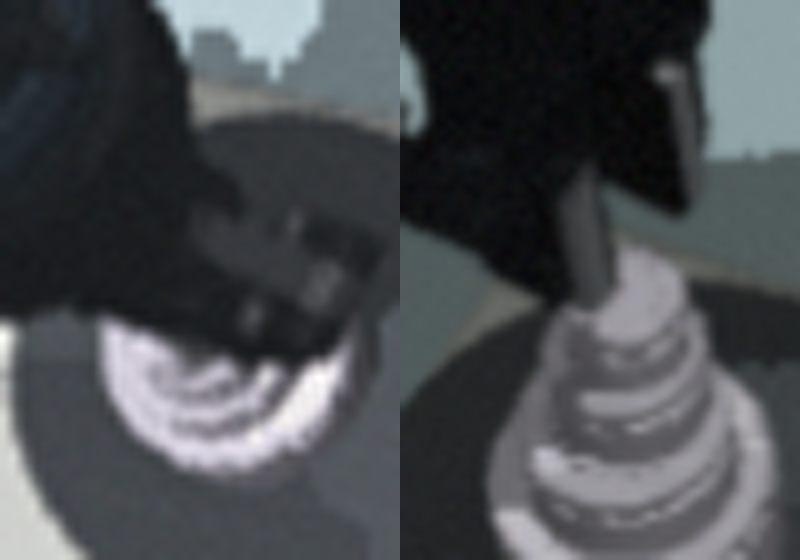

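The weight is undisturbed and the closed tips hover above it. Inner corners are at (246.5,316.9) and (256.3,306.9) in the side view. Solving for tip height.

```bash
python3 - <<'E'
from h import *
g=dict(np.load("side0.npz"))
for z in (.137,.142,.147,.152,.157,.162):
    print(z,proj(g,[(.5017,.1888,z)]).round(1), "ray xy",ray(g,[(251.4,311.9)],z)[0].round(4))
E
```

```text
0.137 [[254.3 323.4]] ray xy [0.5119 0.1702 0.137 ]
0.142 [[253.9 321.3]] ray xy [0.5101 0.1737 0.142 ]
0.147 [[253.5 319.1]] ray xy [0.5084 0.1773 0.147 ]
0.152 [[253.1 317. ]] ray xy [0.5066 0.1808 0.152 ]
0.157 [[252.6 314.8]] ray xy [0.5049 0.1844 0.157 ]
0.162 [[252.2 312.6]] ray xy [0.5032 0.1879 0.162 ]
```

```bash
python3 -m handwheel '[{"jaw":0.052,"tx":0,"ty":0,"tz":0,"ax":0,"ay":0,"az":0},{"jaw":0.052,"tx":0,"ty":0,"tz":0,"ax":0,"ay":0,"az":0},{"jaw":0.052,"tx":0,"ty":0,"tz":0,"ax":0,"ay":0,"az":0},{"jaw":0.052,"tx":0,"ty":0,"tz":0.006,"ax":0,"ay":0,"az":0},{"jaw":0.052,"tx":0,"ty":0,"tz":0.006,"ax":0,"ay":0,"az":0},{"jaw":0.052,"tx":0,"ty":0,"tz":0,"ax":0,"ay":0,"az":0}]' 20; python3 st.py
 python3 -m handwheel '[{"jaw":0.028,"tx":0,"ty":0,"tz":0,"ax":0,"ay":0,"az":0},{"jaw":0.028,"tx":0,"ty":0,"tz":0,"ax":0,"ay":0,"az":0},{"jaw":0.018,"tx":0,"ty":0,"tz":0,"ax":0,"ay":0,"az":0},{"jaw":0.018,"tx":0,"ty":0,"tz":0,"ax":0,"ay":0,"az":0},{"jaw":0.018,"tx":0,"ty":0,"tz":0,"ax":0,"ay":0,"az":0}]' 20; python3 st.py .511 .185 .135
python3 - <<'E'
from h import *
f=grab("top");g=grab("side")
o=np.zeros((560,800,3),np.uint8)
o[:,:400]=cv2.resize(f["image"][185:241,190:230],(400,560),interpolation=cv2.INTER_CUBIC)
o[:,400:]=cv2.resize(g["image"][280:350,220:270],(400,560),interpolation=cv2.INTER_CUBIC)
cv2.imwrite("pics/v7.png",o)
E
```

```text
t: 4.28
tool_pos: [0.5115, 0.1847, 0.1238]
tcp_rot: [-0.55, -3.092, 0.001]
ft_force: [0.6, 0.5, -0.3]
width: 0.612
grasp_force: 0.0
t 4.28 pos [0.5115 0.1847 0.1238] F [ 0.6   0.53 -0.31] w 0.0523 g 0.0 q [ 0.23  0.36 -0.17  1.04  0.    0.58] zdir [-0.002 -0.    -1.   ]
t: 4.9
tool_pos: [0.5123, 0.1848, 0.1248]
tcp_rot: [0.55, 3.093, 0.0]
ft_force: [0.6, 0.1, 0.4]
width: 0.21
grasp_force: 0.0
t 4.9 pos [0.5123 0.1848 0.1248] F [0.65 0.06 0.4 ] w 0.0179 g 0.0 q [ 0.23  0.35 -0.17  1.04  0.    0.58] zdir [ 0.  0. -1.]
tool delta [ 0.0013 -0.0003 -0.0102]
```

Still above the weight, so the tip offset is at least 19 mm. Probing 12 mm lower; the tip stays above the 100's top even at the smallest offset.

```bash
python3 -m handwheel '[{"jaw":0.052,"tx":0,"ty":0,"tz":0,"ax":0,"ay":0,"az":0},{"jaw":0.052,"tx":0,"ty":0,"tz":0,"ax":0,"ay":0,"az":0},{"jaw":0.052,"tx":0,"ty":0,"tz":0,"ax":0,"ay":0,"az":0},{"jaw":0.052,"tx":0,"ty":0,"tz":0.006,"ax":0,"ay":0,"az":0},{"jaw":0.052,"tx":0,"ty":0,"tz":0.006,"ax":0,"ay":0,"az":0},{"jaw":0.052,"tx":0,"ty":0,"tz":0,"ax":0,"ay":0,"az":0}]' 20; python3 st.py
 python3 -m handwheel '[{"jaw":0.028,"tx":0,"ty":0,"tz":0,"ax":0,"ay":0,"az":0},{"jaw":0.028,"tx":0,"ty":0,"tz":0,"ax":0,"ay":0,"az":0},{"jaw":0.018,"tx":0,"ty":0,"tz":0,"ax":0,"ay":0,"az":0},{"jaw":0.018,"tx":0,"ty":0,"tz":0,"ax":0,"ay":0,"az":0},{"jaw":0.018,"tx":0,"ty":0,"tz":0,"ax":0,"ay":0,"az":0}]' 20; python3 st.py .511 .185 .135
python3 - <<'E'
from h import *
f=grab("top");g=grab("side")
o=np.zeros((560,800,3),np.uint8)
o[:,:400]=cv2.resize(f["image"][185:241,190:230],(400,560),interpolation=cv2.INTER_CUBIC)
o[:,400:]=cv2.resize(g["image"][280:350,220:270],(400,560),interpolation=cv2.INTER_CUBIC)
cv2.imwrite("pics/v8.png",o)
E
```

```text
t: 5.75
tool_pos: [0.5115, 0.1847, 0.1118]
tcp_rot: [-0.549, -3.092, 0.001]
ft_force: [-1.0, 0.1, -0.0]
width: 0.61
grasp_force: 0.0
t 5.75 pos [0.5115 0.1847 0.1118] F [-1.03  0.15 -0.03] w 0.0521 g 0.0 q [ 0.23  0.36 -0.2   1.01  0.    0.58] zdir [-0.002 -0.    -1.   ]
t: 6.38
tool_pos: [0.5125, 0.1849, 0.113]
tcp_rot: [0.55, 3.093, 0.001]
ft_force: [-0.6, 0.7, 2.4]
width: 0.244
grasp_force: 19.6
t 6.38 pos [0.5125 0.1849 0.113 ] F [-0.59  0.69  2.4 ] w 0.0208 g 19.61075395345688 q [ 0.23  0.36 -0.19  1.01  0.    0.58] zdir [ 0.001  0.    -1.   ]
tool delta [ 0.0015 -0.0004 -0.022 ]
```

View pics/v8.png

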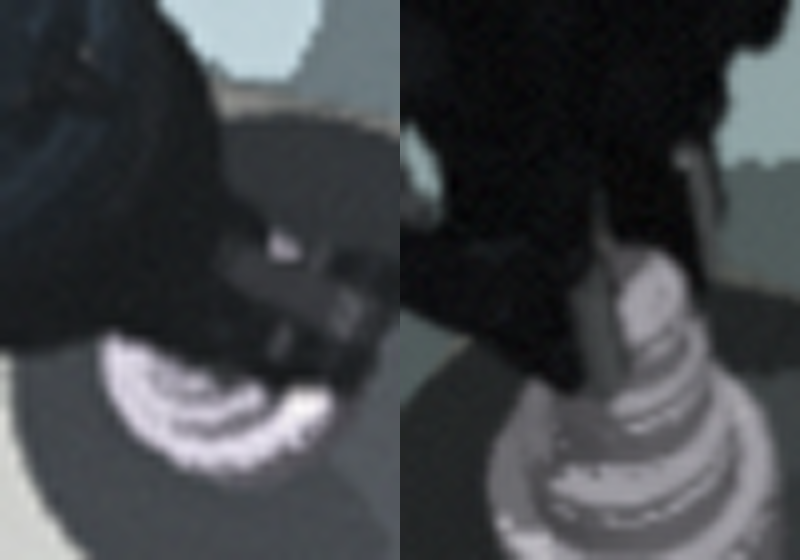

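The gripper holds the 50 at width 20.8 mm and 19.6 N. Underside is about TCP+14.5 mm. Lifting, then traversing to case_50.

```bash
python3 -m handwheel '[{"jaw":0.016,"tx":0,"ty":0,"tz":0,"ax":0,"ay":0,"az":0},{"jaw":0.016,"tx":0,"ty":0,"tz":-0.005,"ax":0,"ay":0,"az":0},{"jaw":0.016,"tx":0,"ty":0,"tz":-0.015,"ax":0,"ay":0,"az":0},{"jaw":0.016,"tx":0,"ty":0,"tz":-0.02,"ax":0,"ay":0,"az":0},{"jaw":0.016,"tx":0,"ty":0,"tz":0,"ax":0,"ay":0,"az":0}]' 30; python3 st.py .441 -.1745 .153
python3 - <<'E'
from h import *
f=grab("top");g=grab("side")
o=np.zeros((560,800,3),np.uint8)
o[:,:400]=cv2.resize(f["image"][185:241,190:230],(400,560),interpolation=cv2.INTER_CUBIC)
o[:,400:]=cv2.resize(g["image"][265:335,220:270],(400,560),interpolation=cv2.INTER_CUBIC)
cv2.imwrite("pics/v9.png",o)
E
```

```text
t: 7.1
tool_pos: [0.5139, 0.1852, 0.1549]
tcp_rot: [0.549, 3.089, 0.003]
ft_force: [-0.3, 0.5, -0.1]
width: 0.239
grasp_force: 29.4
t 7.1 pos [0.5139 0.1852 0.1549] F [-0.34  0.51 -0.07] w 0.0204 g 29.352445900440216 q [ 0.23  0.34 -0.12  1.11  0.    0.58] zdir [ 0.004  0.001 -1.   ]
tool delta [-0.0555 -0.3628  0.0013]
```

View pics/v9.png

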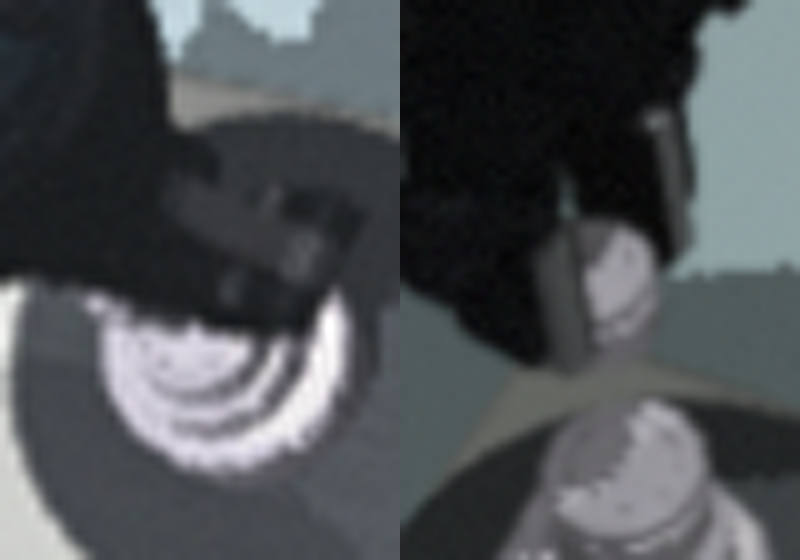

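The 50 hangs upright in the fingers and the 100 below it is undisturbed. Traversing.

```bash
python3 -m handwheel '[{"jaw":0.016,"tx":-0.0073,"ty":-0.0452,"tz":0,"ax":0,"ay":0,"az":0},{"jaw":0.016,"tx":-0.0073,"ty":-0.0452,"tz":0,"ax":0,"ay":0,"az":0},{"jaw":0.016,"tx":-0.0073,"ty":-0.0452,"tz":0,"ax":0,"ay":0,"az":0},{"jaw":0.016,"tx":-0.0073,"ty":-0.0452,"tz":0,"ax":0,"ay":0,"az":0},{"jaw":0.016,"tx":-0.0073,"ty":-0.0452,"tz":0,"ax":0,"ay":0,"az":0},{"jaw":0.016,"tx":-0.0073,"ty":-0.0452,"tz":0,"ax":0,"ay":0,"az":0},{"jaw":0.016,"tx":-0.0073,"ty":-0.0452,"tz":0,"ax":0,"ay":0,"az":0},{"jaw":0.016,"tx":-0.0073,"ty":-0.0452,"tz":0,"ax":0,"ay":0,"az":0},{"jaw":0.016,"tx":0,"ty":0,"tz":0,"ax":0,"ay":0,"az":0},{"jaw":0.016,"tx":0,"ty":0,"tz":0,"ax":0,"ay":0,"az":0}]'; python3 st.py .442 -.1745 .04
python3 -m handwheel '[{"jaw":0.016,"tx":0,"ty":0,"tz":0.03,"ax":0,"ay":0,"az":0},{"jaw":0.016,"tx":0,"ty":0,"tz":0.03,"ax":0,"ay":0,"az":0},{"jaw":0.016,"tx":0,"ty":0,"tz":0.03,"ax":0,"ay":0,"az":0},{"jaw":0.016,"tx":0,"ty":0,"tz":0,"ax":0,"ay":0,"az":0},{"jaw":0.016,"tx":0,"ty":0,"tz":0,"ax":0,"ay":0,"az":0}]'; python3 st.py .442 -.1745 .0015
python3 - <<'E'
from h import *
f=grab("top");g=grab("side")
cv2.imwrite("pics/a_t.png",f["image"]);cv2.imwrite("pics/a_s.png",g["image"])
o=np.zeros((560,800,3),np.uint8)
o[:,:400]=cv2.resize(f["image"][231:287,350:390],(400,560),interpolation=cv2.INTER_CUBIC)
o[:,400:]=cv2.resize(g["image"][165:242,310:365],(400,560),interpolation=cv2.INTER_CUBIC)
cv2.imwrite("pics/v10.png",o)
E
```

```text
t: 8.45
tool_pos: [0.4419, -0.1741, 0.152]
tcp_rot: [-0.55, -3.092, -0.002]
ft_force: [-0.7, 0.3, -0.7]
width: 0.234
grasp_force: 29.5
t 8.45 pos [ 0.4419 -0.1741  0.152 ] F [-0.73  0.27 -0.69] w 0.02 g 29.484340846538544 q [-0.51  0.2  -0.31  1.06  0.   -0.16] zdir [-0.001  0.001 -1.   ]
tool delta [-0.0004 -0.0004  0.112 ]
t: 9.07
tool_pos: [0.4431, -0.1741, 0.0635]
tcp_rot: [0.547, 3.093, 0.0]
ft_force: [0.7, 0.2, 0.1]
width: 0.234
grasp_force: 29.5
t 9.07 pos [ 0.4431 -0.1741  0.0635] F [0.69 0.24 0.12] w 0.02 g 29.49333518743515 q [-0.51  0.28 -0.45  0.84  0.   -0.16] zdir [ 0.001 -0.    -1.   ]
tool delta [ 0.0009 -0.0007  0.062 ]
```

View pics/v10.png

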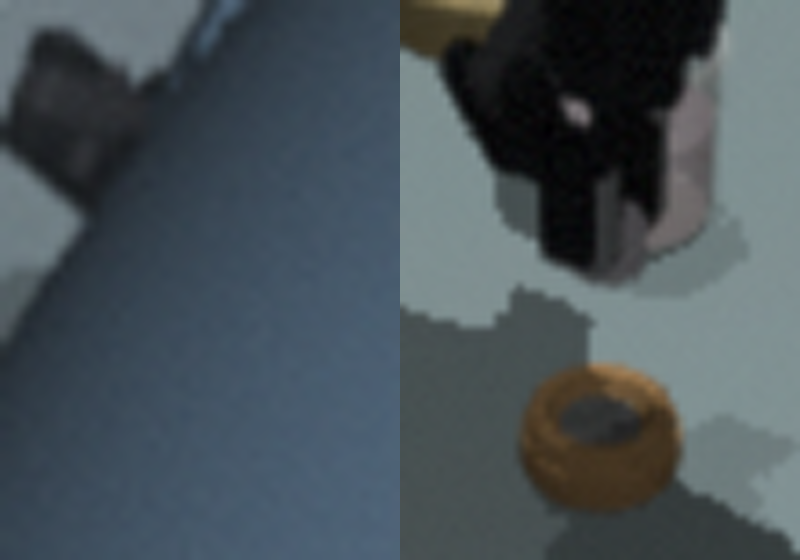

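Side view: the weight's lower edge is at about (339.6,204.2), above the case's mouth, whose centre is at about (337.5,220.5). Checking alignment numerically.

```bash
python3 - <<'E'
from h import *
g=dict(np.load("side0.npz"))
a=np.linspace(0,2*np.pi,73)
def low(x,y,z,r): 
    p=proj(g,np.c_[x+r*np.cos(a),y+r*np.sin(a),0*a+z]); i=p[:,1].argmax(); return p[i].round(1), p[:,0].min().round(1),p[:,0].max().round(1)
for z in (.073,.078,.083): print(z,low(.442,-.1745,z,.011))
print("case rim",low(.441,-.1745,.022,.024), "mouth",low(.441,-.1745,.022,.016),proj(g,[(.441,-.1745,.022),(.441,-.1745,.016)]).round(1))
print("case base", low(.441,-.1745,0,.024))
im=cv2.imread("pics/side0.png");hsv=cv2.cvtColor(im,cv2.COLOR_BGR2HSV)
m=cv2.inRange(hsv,(5,60,30),(27,255,255))[195:250,310:365]
# outer extents and hole
c=max(cv2.findContours(m,cv2.RETR_EXTERNAL,1)[0],key=cv2.contourArea)+[310,195]
print("obs extents",c[:,0].min(0),c[:,0].max(0))
E
```

```text
0.073 (array([338.7, 207.2]), np.float64(333.3), np.float64(344.0))
0.078 (array([338.7, 205.3]), np.float64(333.3), np.float64(344.0))
0.083 (array([338.7, 203.4]), np.float64(333.3), np.float64(344.1))
case rim (array([338.7, 230.1]), np.float64(327.4), np.float64(349.9)) mouth (array([338.7, 227.5]), np.float64(331.2), np.float64(346.2)) [[338.7 222.5]
 [338.6 224.6]]
case base (array([338.5, 237.7]), np.float64(327.4), np.float64(349.6))
obs extents [327 215] [348 234]
```

Alignment is within about 2 mm. Lowering, with small steps at the end.

```bash
python3 -m handwheel '[{"jaw":0.016,"tx":0,"ty":0,"tz":0.02,"ax":0,"ay":0,"az":0},{"jaw":0.016,"tx":0,"ty":0,"tz":0.02,"ax":0,"ay":0,"az":0},{"jaw":0.016,"tx":0,"ty":0,"tz":0.012,"ax":0,"ay":0,"az":0},{"jaw":0.016,"tx":0,"ty":0,"tz":0.005,"ax":0,"ay":0,"az":0},{"jaw":0.016,"tx":0,"ty":0,"tz":0,"ax":0,"ay":0,"az":0}]'
for i in 1; do python3 -m handwheel '[{"jaw":0.016,"tx":0,"ty":0,"tz":0.001,"ax":0,"ay":0,"az":0}]'; done; python3 -m handwheel '[{"jaw":0.016,"tx":0,"ty":0,"tz":0.001,"ax":0,"ay":0,"az":0}]'; python3 -m handwheel '[{"jaw":0.016,"tx":0,"ty":0,"tz":0.001,"ax":0,"ay":0,"az":0}]'; python3 st.py
```

```text
t: 9.8
tool_pos: [0.4428, -0.1749, 0.006]
tcp_rot: [0.55, 3.093, -0.0]
ft_force: [-0.2, -0.0, -0.8]
width: 0.235
grasp_force: 29.5
t: 9.93
tool_pos: [0.4432, -0.1751, 0.0053]
tcp_rot: [0.549, 3.092, -0.001]
ft_force: [0.7, 0.3, -0.5]
width: 0.239
grasp_force: 29.5
t: 10.05
tool_pos: [0.443, -0.175, 0.0041]
tcp_rot: [0.55, 3.092, -0.0]
ft_force: [0.4, 0.1, -0.1]
width: 0.237
grasp_force: 29.5
t: 10.18
tool_pos: [0.443, -0.1751, 0.0031]
tcp_rot: [0.55, 3.092, -0.001]
ft_force: [0.4, -0.0, 0.7]
width: 0.233
grasp_force: 29.6
t 10.18 pos [ 0.443  -0.1751  0.0031] F [ 0.41 -0.01  0.72] w 0.0199 g 29.578607976436615 q [-0.51  0.36 -0.53  0.68 -0.   -0.16] zdir [ 0.001 -0.001 -1.   ]
```

```bash
H="python3 -m handwheel"; python3 -m handwheel '[{"jaw":0.016,"tx":0,"ty":0,"tz":0.001,"ax":0,"ay":0,"az":0}]';python3 -m handwheel '[{"jaw":0.016,"tx":0,"ty":0,"tz":0.001,"ax":0,"ay":0,"az":0}]';python3 -m handwheel '[{"jaw":0.016,"tx":0,"ty":0,"tz":0.001,"ax":0,"ay":0,"az":0}]'
```

```text
t: 10.3
tool_pos: [0.4434, -0.1754, 0.0022]
tcp_rot: [0.55, 3.091, -0.001]
ft_force: [0.7, -0.1, 3.5]
width: 0.236
grasp_force: 29.7
t: 10.42
tool_pos: [0.4435, -0.1755, 0.0015]
tcp_rot: [0.55, 3.091, -0.002]
ft_force: [-1.0, 0.9, 12.8]
width: 0.236
grasp_force: 30.6
t: 10.55
tool_pos: [0.4435, -0.1755, 0.0013]
tcp_rot: [0.55, 3.091, -0.002]
ft_force: [-4.9, 1.3, 22.8]
width: 0.237
grasp_force: 31.4
```

Floor contact, within 0.7 mm of the predicted height. Easing off the pressure and releasing.

```bash
python3 -m handwheel '[{"jaw":0.016,"tx":0,"ty":0,"tz":-0.002,"ax":0,"ay":0,"az":0},{"jaw":0.026,"tx":0,"ty":0,"tz":0,"ax":0,"ay":0,"az":0},{"jaw":0.03,"tx":0,"ty":0,"tz":0,"ax":0,"ay":0,"az":0},{"jaw":0.035,"tx":0,"ty":0,"tz":0,"ax":0,"ay":0,"az":0},{"jaw":0.035,"tx":0,"ty":0,"tz":0,"ax":0,"ay":0,"az":0}]'; python3 -m handwheel '[{"jaw":0.035,"tx":0,"ty":0,"tz":-0.02,"ax":0,"ay":0,"az":0},{"jaw":0.035,"tx":0,"ty":0,"tz":-0.05,"ax":0,"ay":0,"az":0},{"jaw":0.05,"tx":0,"ty":0,"tz":-0.055,"ax":0,"ay":0,"az":0},{"jaw":0.05,"tx":0,"ty":0,"tz":-0.025,"ax":0,"ay":0,"az":0},{"jaw":0.05,"tx":0,"ty":0,"tz":0,"ax":0,"ay":0,"az":0}]'; python3 st.py .512 .1848 .15
python3 - <<'E'
from h import *
f=grab("top");g=grab("side")
cv2.imwrite("pics/b_t.png",f["image"]);cv2.imwrite("pics/b_s.png",g["image"])
G=cv2.cvtColor(g["image"],cv2.COLOR_BGR2GRAY)
a=np.linspace(0,2*np.pi,73)
for nm,z in (("top",.0326),("bot",.0225)):
  p=proj(g,np.c_[.441+.011*np.cos(a),-.1745+.011*np.sin(a),0*a+z]);print(nm,p.min(0).round(1),p.max(0).round(1))
for r in range(203,240,1): print(r,' '.join('%3d'%v for v in G[r,324:354]))
E
```

```text
t: 11.18
tool_pos: [0.4422, -0.1745, 0.0014]
tcp_rot: [-0.55, -3.093, -0.001]
ft_force: [-1.2, -0.1, 0.4]
width: 0.411
grasp_force: 0.0
t: 11.8
tool_pos: [0.4442, -0.1757, 0.1538]
tcp_rot: [0.549, 3.088, -0.002]
ft_force: [0.4, 0.4, -0.8]
width: 0.585
grasp_force: 0.0
t 11.8 pos [ 0.4442 -0.1757  0.1538] F [ 0.36  0.36 -0.76] w 0.05 g 0.0 q [-0.51  0.2  -0.3   1.06  0.   -0.16] zdir [ 0.004 -0.002 -1.   ]
tool delta [0.0606 0.3617 0.0032]
top [333.6 215.3] [344.  222.1]
bot [333.5 218.9] [343.8 225.7]
203  84  87  93 133 138 138 137 138 137 137 137 136 123 120 120 119 118 119 117 118 117 119 118 118 118 118 119 119 121 123
204  77  76  84 126 137 138 138 138 138 138 138 137 137 135 134 124 121 120 119 119 119 119 119 117 118 117 121 123 135 136
205  77  77  78  91 134 137 137 137 137 137 139 138 139 138 137 137 136 135 123 121 122 120 121 122 121 123 135 136 138 138
206  76  77  77  84 125 138 137 137 137 137 138 138 138 139 138 137 138 137 137 136 136 137 136 137 137 136 138 138 138 138
207  77  75  77  78  92 134 139 138 137 137 138 138 137 138 138 138 138 138 137 138 138 138 138 1
[... 3294 characters left out ...]
  48  49  48  49  50  49  53  52  51  49  57  62  73  73  60  57  58  58  72 107
235  79  76  76  77  77  76  64  61  60  57  51  51  48  49  48  48  51  56  58  61  62  75  78  71  61  57  58  57  58  65
236  78  77  78  77  77  77  75  75  74  63  61  61  62  60  61  60  61  62  63  74  76  77  71  62  57  56  57  56  58  58
237  78  77  78  77  77  78  78  77  79  77  75  76  76  75  74  75  75  75  77  76  76  74  61  57  58  59  59  57  58  58
238  76  77  77  78  79  78  78  78  77  77  78  77  77  77  77  77  78  77  74  76  72  60  59  59  58  57  58  57  57  57
239  77  78  78  77  77  78  79  76  78  78  78  78  78  77  79  77  76  73  61  61  59  58  57  58  58  57  58  56  58  57
```

The 50 sits at (337.6,217.9), centred in its case and with its top at the seated height. Back for the 100.

```bash
python3 -m handwheel '[{"jaw":0.052,"tx":0.0074,"ty":0.0452,"tz":0,"ax":0,"ay":0,"az":0},{"jaw":0.052,"tx":0.0074,"ty":0.0452,"tz":0,"ax":0,"ay":0,"az":0},{"jaw":0.052,"tx":0.0074,"ty":0.0452,"tz":0,"ax":0,"ay":0,"az":0},{"jaw":0.052,"tx":0.0074,"ty":0.0452,"tz":0,"ax":0,"ay":0,"az":0},{"jaw":0.052,"tx":0.0074,"ty":0.0452,"tz":0,"ax":0,"ay":0,"az":0},{"jaw":0.052,"tx":0.0074,"ty":0.0452,"tz":0,"ax":0,"ay":0,"az":0},{"jaw":0.052,"tx":0.0074,"ty":0.0452,"tz":0,"ax":0,"ay":0,"az":0},{"jaw":0.052,"tx":0.0074,"ty":0.0452,"tz":0,"ax":0,"ay":0,"az":0},{"jaw":0.052,"tx":0,"ty":0,"tz":0,"ax":0,"ay":0,"az":0},{"jaw":0.052,"tx":0,"ty":0,"tz":0,"ax":0,"ay":0,"az":0}]'; python3 st.py .512 .1846 .0935
cat > fit.py <<'E'
# fit bright round weight top in both views, near a predicted point
from h import *
import sys
x,y,z,r=map(float,sys.argv[1:5])
for n in ("top","side"):
    f=grab(n); G=cv2.cvtColor(f["image"],cv2.COLOR_BGR2GRAY)
    cv2.imwrite(f"pics/last_{n}.png",f["image"])
    p=proj(f,[(x,y,z)])[0]; a=np.linspace(0,2*np.pi,90,endpoint=False)
    pts=[];R=np.linspace(.6*r,1.4*r,40)
    for t in a:
        q=proj(f,np.c_[x+R*np.cos(t),y+R*np.sin(t),0*R+z]).astype(np.float32)
        v=cv2.remap(cv2.GaussianBlur(G,(0,0),.6).astype(np.float32),q[:,0].copy(),q[:,1].copy(),1).ravel()
        d=np.diff(v); i=d.argmin(); pts.append((x+R[i]*np.cos(t),y+R[i]*np.sin(t),d[i]))
    P=np.array(pts); P=P[P[:,2]<np.median(P[:,2])]
    for _ in range(5):
        A=np.c_[2*P[:,:2],np.ones(len(P))]; s=np.linalg.lstsq(A,(P[:,:2]**2).sum(1),rcond=None)[0]
        rr=np.sqrt(s[2]+s[0]**2+s[1]**2); e=abs(np.hypot(*(P[:,:2]-s[:2]).T)-rr); P=P[e<=np.quantile(e,.85)]
    print(n,"centre",s[:2].round(4),"r",rr.round(4),"n",len(P),"rms",e.std().round(5))
E
python3 fit.py .512 .1846 .1275 .015
```

```text
t: 13.15
tool_pos: [0.5102, 0.1845, 0.15]
tcp_rot: [-0.549, -3.09, 0.003]
ft_force: [0.4, -0.4, 0.0]
width: 0.608
grasp_force: 0.0
t 13.15 pos [0.5102 0.1845 0.15  ] F [ 0.42 -0.39  0.  ] w 0.0519 g 0.0 q [ 0.23  0.34 -0.13  1.11 -0.    0.58] zdir [-0.003 -0.001 -1.   ]
tool delta [-0.0018  0.0008  0.0565]
top centre [0.5098 0.1848] r 0.0191 n 19 rms 0.00034
side centre [0.5147 0.1836] r 0.0144 n 18 rms 7e-05
```

```bash
python3 -m handwheel '[{"jaw":0.052,"tx":-0.0015,"ty":0,"tz":0.02,"ax":0,"ay":0,"az":0},{"jaw":0.052,"tx":0,"ty":0,"tz":0.02,"ax":0,"ay":0,"az":0},{"jaw":0.052,"tx":0,"ty":0,"tz":0.012,"ax":0,"ay":0,"az":0},{"jaw":0.052,"tx":0,"ty":0,"tz":0.006,"ax":0,"ay":0,"az":0},{"jaw":0.052,"tx":0,"ty":0,"tz":0,"ax":0,"ay":0,"az":0},{"jaw":0.052,"tx":0,"ty":0,"tz":0,"ax":0,"ay":0,"az":0}]'; python3 st.py .512 .1846 .0935
python3 -m handwheel '[{"jaw":0.036,"tx":0,"ty":0,"tz":0,"ax":0,"ay":0,"az":0},{"jaw":0.036,"tx":0,"ty":0,"tz":0,"ax":0,"ay":0,"az":0},{"jaw":0.024,"tx":0,"ty":0,"tz":0,"ax":0,"ay":0,"az":0},{"jaw":0.024,"tx":0,"ty":0,"tz":0,"ax":0,"ay":0,"az":0},{"jaw":0.024,"tx":0,"ty":0,"tz":0,"ax":0,"ay":0,"az":0}]' 20; python3 st.py
```

```text
t: 14.0
tool_pos: [0.5135, 0.1847, 0.0944]
tcp_rot: [0.55, 3.092, 0.001]
ft_force: [0.5, -0.5, -0.3]
width: 0.607
grasp_force: 0.0
t 14.0 pos [0.5135 0.1847 0.0944] F [ 0.53 -0.52 -0.27] w 0.0518 g 0.0 q [ 0.23  0.38 -0.22  0.97  0.    0.58] zdir [ 0.001  0.    -1.   ]
tool delta [ 0.0014 -0.0006  0.0009]
t: 14.62
tool_pos: [0.5132, 0.1848, 0.0941]
tcp_rot: [0.549, 3.092, 0.001]
ft_force: [-0.9, 0.3, 3.5]
width: 0.337
grasp_force: 19.7
t 14.62 pos [0.5132 0.1848 0.0941] F [-0.94  0.26  3.45] w 0.0287 g 19.74949210882187 q [ 0.23  0.38 -0.22  0.97  0.    0.58] zdir [ 0.001  0.001 -1.   ]
```

```bash
python3 -m handwheel '[{"jaw":0.024,"tx":0,"ty":0,"tz":0,"ax":0,"ay":0,"az":0},{"jaw":0.024,"tx":0,"ty":0,"tz":-0.005,"ax":0,"ay":0,"az":0},{"jaw":0.024,"tx":0,"ty":0,"tz":-0.02,"ax":0,"ay":0,"az":0},{"jaw":0.024,"tx":0,"ty":0,"tz":-0.025,"ax":0,"ay":0,"az":0},{"jaw":0.024,"tx":0,"ty":0,"tz":0,"ax":0,"ay":0,"az":0},{"jaw":0.024,"tx":0,"ty":0,"tz":0,"ax":0,"ay":0,"az":0}]' 35
python3 -m handwheel '[{"jaw":0.024,"tx":-0.0262,"ty":-0.0372,"tz":0,"ax":0,"ay":0,"az":0},{"jaw":0.024,"tx":-0.0262,"ty":-0.0372,"tz":0,"ax":0,"ay":0,"az":0},{"jaw":0.024,"tx":-0.0262,"ty":-0.0372,"tz":0,"ax":0,"ay":0,"az":0},{"jaw":0.024,"tx":-0.0262,"ty":-0.0372,"tz":0,"ax":0,"ay":0,"az":0},{"jaw":0.024,"tx":-0.0262,"ty":-0.0372,"tz":0,"ax":0,"ay":0,"az":0},{"jaw":0.024,"tx":-0.0262,"ty":-0.0372,"tz":0,"ax":0,"ay":0,"az":0},{"jaw":0.024,"tx":-0.0262,"ty":-0.0372,"tz":0,"ax":0,"ay":0,"az":0},{"jaw":0.024,"tx":0,"ty":0,"tz":0,"ax":0,"ay":0,"az":0},{"jaw":0.024,"tx":0,"ty":0,"tz":0,"ax":0,"ay":0,"az":0},{"jaw":0.024,"tx":0,"ty":0,"tz":0,"ax":0,"ay":0,"az":0}]'; python3 st.py .5955 -.1226 .0006
```

```text
t: 15.38
tool_pos: [0.5123, 0.1844, 0.1426]
tcp_rot: [-0.55, -3.092, 0.001]
ft_force: [0.5, 0.4, -1.0]
width: 0.332
grasp_force: 34.6
t: 16.62
tool_pos: [0.5946, -0.1217, 0.1431]
tcp_rot: [-0.547, -3.092, -0.001]
ft_force: [-0.4, -0.8, -1.6]
width: 0.329
grasp_force: 34.8
t 16.62 pos [ 0.5946 -0.1217  0.1431] F [-0.44 -0.79 -1.56] w 0.0281 g 34.78446364402771 q [-0.31  0.47  0.05  1.15  0.    0.04] zdir [-0.001  0.001 -1.   ]
tool delta [-0.0013 -0.0006  0.1425]
```

```bash
python3 -m handwheel '[{"jaw":0.024,"tx":-0.0008,"ty":-0.0006,"tz":0.035,"ax":0,"ay":0,"az":0},{"jaw":0.024,"tx":0,"ty":0,"tz":0.035,"ax":0,"ay":0,"az":0},{"jaw":0.024,"tx":0,"ty":0,"tz":0.035,"ax":0,"ay":0,"az":0},{"jaw":0.024,"tx":0,"ty":0,"tz":0.02,"ax":0,"ay":0,"az":0},{"jaw":0.024,"tx":0,"ty":0,"tz":0.01,"ax":0,"ay":0,"az":0},{"jaw":0.024,"tx":0,"ty":0,"tz":0.003,"ax":0,"ay":0,"az":0},{"jaw":0.024,"tx":0,"ty":0,"tz":0,"ax":0,"ay":0,"az":0},{"jaw":0.024,"tx":0,"ty":0,"tz":0,"ax":0,"ay":0,"az":0}]'; python3 st.py .5955 -.1226 .0006;  python3 -m handwheel '[{"jaw":0.024,"tx":0,"ty":0,"tz":0.001,"ax":0,"ay":0,"az":0}]'|sed -n '2p;4p'; python3 -m handwheel '[{"jaw":0.024,"tx":0,"ty":0,"tz":0.001,"ax":0,"ay":0,"az":0}]'|sed -n '2p;4p'; python3 -m handwheel '[{"jaw":0.024,"tx":0,"ty":0,"tz":0.001,"ax":0,"ay":0,"az":0}]'|sed -n '2p;4p'
```

```text
t: 17.62
tool_pos: [0.5968, -0.1241, 0.0068]
tcp_rot: [0.549, 3.091, -0.0]
ft_force: [0.3, -0.5, -0.4]
width: 0.331
grasp_force: 34.8
t 17.62 pos [ 0.5968 -0.1241  0.0068] F [ 0.3  -0.5  -0.44] w 0.0283 g 34.789334535598755 q [-0.31  0.57 -0.15  0.84  0.    0.04] zdir [ 0.002 -0.    -1.   ]
tool delta [0.0018 0.001  0.0062]
tool_pos: [0.5966, -0.1241, 0.0055]
ft_force: [-0.2, -0.2, -1.1]
tool_pos: [0.5962, -0.124, 0.004]
ft_force: [0.2, -0.5, -0.7]
tool_pos: [0.5959, -0.1239, 0.0027]
ft_force: [0.8, -0.1, -0.8]
```

```bash
python3 -m handwheel '[{"jaw":0.024,"tx":0.0005,"ty":0.001,"tz":0.001,"ax":0,"ay":0,"az":0}]'|sed -n '2p;4p'; python3 -m handwheel '[{"jaw":0.024,"tx":0,"ty":0,"tz":0.001,"ax":0,"ay":0,"az":0}]'|sed -n '2p;4p'; python3 -m handwheel '[{"jaw":0.024,"tx":0,"ty":0,"tz":0.0005,"ax":0,"ay":0,"az":0}]'|sed -n '2p;4p'; python3 -m handwheel '[{"jaw":0.024,"tx":0,"ty":0,"tz":0,"ax":0,"ay":0,"az":0}]'|sed -n '2p;4p'
```

```text
tool_pos: [0.5962, -0.1233, 0.0019]
ft_force: [1.5, -1.4, 1.2]
tool_pos: [0.5967, -0.1232, 0.0012]
ft_force: [0.0, -1.2, 2.5]
tool_pos: [0.5968, -0.1232, 0.0009]
ft_force: [-0.7, -2.0, 4.9]
tool_pos: [0.5967, -0.1232, 0.0009]
ft_force: [2.0, -1.9, 3.9]
```

```bash
python3 -m handwheel '[{"jaw":0.033,"tx":0,"ty":0,"tz":0,"ax":0,"ay":0,"az":0},{"jaw":0.037,"tx":0,"ty":0,"tz":0,"ax":0,"ay":0,"az":0},{"jaw":0.043,"tx":0,"ty":0,"tz":0,"ax":0,"ay":0,"az":0},{"jaw":0.043,"tx":0,"ty":0,"tz":0,"ax":0,"ay":0,"az":0},{"jaw":0.043,"tx":0,"ty":0,"tz":-0.02,"ax":0,"ay":0,"az":0},{"jaw":0.043,"tx":0,"ty":0,"tz":-0.05,"ax":0,"ay":0,"az":0},{"jaw":0.062,"tx":0,"ty":0,"tz":-0.05,"ax":0,"ay":0,"az":0},{"jaw":0.062,"tx":0,"ty":0,"tz":-0.02,"ax":0,"ay":0,"az":0},{"jaw":0.062,"tx":0,"ty":0,"tz":0,"ax":0,"ay":0,"az":0},{"jaw":0.062,"tx":0,"ty":0,"tz":0,"ax":0,"ay":0,"az":0}]' 20; python3 st.py .514 .1866 .14;python3 fit.py .595 -.1228 .034 .015;python3 fit.py .5138 .1868 .1095 .02
```

```text
t: 19.75
tool_pos: [0.5949, -0.1225, 0.1388]
tcp_rot: [-0.549, -3.091, -0.001]
ft_force: [0.3, 0.5, -0.6]
width: 0.725
grasp_force: 0.0
t 19.75 pos [ 0.5949 -0.1225  0.1388] F [ 0.26  0.51 -0.6 ] w 0.0619 g 0.0 q [-0.31  0.47  0.04  1.14  0.    0.04] zdir [-0.002  0.001 -1.   ]
tool delta [ 0.1825  0.2623 -0.0008]
top centre [ 0.597  -0.1257] r 0.0171 n 19 rms 0.00036
side centre [ 0.5992 -0.1236] r 0.0138 n 19 rms 0.00016
top centre [0.5123 0.1822] r 0.0258 n 19 rms 0.00014
side centre [0.5147 0.1899] r 0.023 n 18 rms 0.00028
```

```bash
python3 -m handwheel '[{"jaw":0.062,"tx":0.0262,"ty":0.0375,"tz":0,"ax":0,"ay":0,"az":0},{"jaw":0.062,"tx":0.0262,"ty":0.0375,"tz":0,"ax":0,"ay":0,"az":0},{"jaw":0.062,"tx":0.0262,"ty":0.0375,"tz":0,"ax":0,"ay":0,"az":0},{"jaw":0.062,"tx":0.0262,"ty":0.0375,"tz":0,"ax":0,"ay":0,"az":0},{"jaw":0.062,"tx":0.0262,"ty":0.0375,"tz":0,"ax":0,"ay":0,"az":0},{"jaw":0.062,"tx":0.0262,"ty":0.0375,"tz":0,"ax":0,"ay":0,"az":0},{"jaw":0.062,"tx":0.0262,"ty":0.0375,"tz":0,"ax":0,"ay":0,"az":0},{"jaw":0.062,"tx":0,"ty":0,"tz":0,"ax":0,"ay":0,"az":0},{"jaw":0.062,"tx":0,"ty":0,"tz":0,"ax":0,"ay":0,"az":0}]'; python3 st.py .5142 .1866 .0725
python3 - <<'E'
from h import *
# 100 seated check in side view (arm away): grey top vs case
g=grab("side");cv2.imwrite("pics/c_s.png",g["image"]);G=cv2.cvtColor(g["image"],cv2.COLOR_BGR2GRAY)
a=np.linspace(0,2*np.pi,73)
for r,z in ((.015,.034),(.028,.022)):
  p=proj(g,np.c_[.595+r*np.cos(a),-.1228+r*np.sin(a),0*a+z]);print(p.min(0).round(1),p.max(0).round(1))
for r in range(216,248): print(r,' '.join('%3d'%v for v in G[r,246:278]))
E
```

```text
t: 21.08
tool_pos: [0.5138, 0.1865, 0.1397]
tcp_rot: [-0.549, -3.093, 0.001]
ft_force: [0.7, -0.2, 0.9]
width: 0.726
grasp_force: 0.0
t 21.07 pos [0.5138 0.1865 0.1397] F [ 0.74 -0.23  0.87] w 0.062 g 0.0 q [ 0.23  0.35 -0.14  1.08 -0.    0.58] zdir [-0.001 -0.001 -1.   ]
tool delta [-0.0003  0.0003  0.0672]
[254.6 220.4] [268.9 230. ]
[249.  220.7] [275.6 238.6]
216  52  58  59  52  36  19  24  31  31  27  20  26  80 140 154 153 154 153 154 154 155 155 156 155 155 155 155 155 155 155 154 154
217  59  60  56  40  24  15  26  28  30  27  17  20  67 138 153 154 154 155 155 154 155 154 154 156 153 155 155 155 156 155 155 155
218  62  58  48  30  28  28  31  28  27  21  12  17  62 139 154 155 156 156 154 154 155 155 155 156 155 154 154 155 155 155 154 156
219  61  55  37  28  30  27  30  29  23  21  11  11  49 129 150 157 159 158 155 155 154 155 155 155 155 156 155 154 154 154 155 155
220  57  40  24  26  30  30  31  27  22  16  16  13  23  70 122 159 170 171 164 158 154 153 155 155 153 155 155 154 154 154 155 156
221  41  23  26  29  31  30  27  23  19  11  13  10  14  22  50  79 118 15
[... 2789 characters left out ...]
  13  10   9  12  11  54 143 155 155 156
243  19  15  13  16  16  18  18  14  16  12  14  17  15  16  14  13  13  12  15  15  14  15  12   6   9  10   9  54 144 153 155 156
244  18  16  16  15  14  15  14  14  14  15  11   9  12  13  10  15  13  15  10  14  15  10  11  14  11   9  13  52 143 155 156 157
245  18  18  17  15  19  15  16  16  17  16  17  13  17  15  11  16  17  19  15  13  12  16  12   9  15  11   9  55 144 155 156 157
246  19  17  16  14  16  17  15  17  17  14  16  15  10  11  13  18  36  41  26  16  12  13  16  14  14  11  13  53 143 155 156 156
247  16  18  18  16  14  17  15  14  10  13  17  13  11  10   6  25  75  93  66  29  14  12  11  12   7   9  12  53 144 156 156 156
```

```bash
python3 - <<'E'
from h import *
f=grab("top");cv2.imwrite("pics/d_t.png",f["image"]);G=cv2.cvtColor(f["image"],cv2.COLOR_BGR2GRAY)
a=np.linspace(0,2*np.pi,73)
for r,z in ((.015,.034),(.028,.022)):
  p=proj(f,np.c_[.595+r*np.cos(a),-.1228+r*np.sin(a),0*a+z]);print(p.min(0).round(1),p.max(0).round(1))
for r in range(182,212): print(r,' '.join('%3d'%v for v in G[r,335:367]))
E
```

```text
[344.3 188.9] [357.  201.3]
[338.5 185.1] [361.9 207.9]
182 207 207 205 208 207 206 205 207 208 207 207 207 206 206 207 207 206 206 205 207 206 206 206 206 206 205 207 207 207 206 205 206
183 207 206 207 207 206 207 206 207 206 207 206 208 206 206 207 207 207 207 207 207 207 208 207 207 208 206 206 207 206 207 207 205
184 207 206 206 207 206 207 206 206 207 208 208 207 207 206 203 203 202 204 206 206 206 207 206 206 207 206 206 207 206 207 206 206
185 207 207 207 207 208 207 207 205 207 206 205 199 196 194 189 188 185 190 197 195 201 206 207 206 206 207 206 206 208 207 206 207
186 208 208 206 208 206 207 207 208 206 200 192 177 172 167 173 171 167 173 175 168 180 193 203 208 208 207 206 207 206 206 206 207
187 206 205 206 206 206 207 206 206 195 178 168 168 171 164 169 171 168 169 167 168 166 163 184 199 206 208 208 207 208 206 207 207
188 206 206 207 207 207 208 205 190 175 170 179 165 156 137 144 158 151 149 146 154 165 162 163 172 189 206 208 206 208 205 207 206
189 206 206 207 206 205 206 194 160 175 187 167 136 155 169 193 204 200 195 176 154 139 150 164 160 152 197 207 207 207 
[... 2215 characters left out ...]
 162 187 206 208 207 208 207 207 207 207
207 207 207 208 208 209 207 206 190 176 159 137 132 143 130 141 142 137 128 119 133 158 170 205 209 207 207 207 209 207 206 208 206
208 207 207 207 207 206 207 209 204 193 188 176 161 138 134 128 127 134 130 138 169 205 206 208 208 207 207 207 208 208 206 208 206
209 207 208 206 207 207 207 207 208 207 204 192 192 187 179 177 169 189 189 193 206 210 210 208 208 206 208 208 209 207 208 208 206
210 208 207 207 207 208 208 208 207 207 210 207 207 207 193 193 194 208 208 208 209 207 206 208 208 207 207 207 208 208 208 207 207
211 209 208 206 207 207 209 206 206 208 208 207 207 206 207 208 208 209 209 208 207 206 208 208 208 207 207 207 207 207 206 206 206
```

The top view shows the 100 seated at (350.7,194.9), against (350.7,195.1) predicted. Picking the 200.

```bash
python3 -m handwheel '[{"jaw":0.062,"tx":0,"ty":0,"tz":0.025,"ax":0,"ay":0,"az":0},{"jaw":0.062,"tx":0,"ty":0,"tz":0.025,"ax":0,"ay":0,"az":0},{"jaw":0.062,"tx":0,"ty":0,"tz":0.012,"ax":0,"ay":0,"az":0},{"jaw":0.062,"tx":0,"ty":0,"tz":0.005,"ax":0,"ay":0,"az":0},{"jaw":0.062,"tx":0,"ty":0,"tz":0,"ax":0,"ay":0,"az":0},{"jaw":0.062,"tx":0,"ty":0,"tz":0,"ax":0,"ay":0,"az":0}]'; python3 st.py .5142 .1866 .0725
python3 -m handwheel '[{"jaw":0.046,"tx":0,"ty":0,"tz":0,"ax":0,"ay":0,"az":0},{"jaw":0.046,"tx":0,"ty":0,"tz":0,"ax":0,"ay":0,"az":0},{"jaw":0.033,"tx":0,"ty":0,"tz":0,"ax":0,"ay":0,"az":0},{"jaw":0.033,"tx":0,"ty":0,"tz":0,"ax":0,"ay":0,"az":0},{"jaw":0.033,"tx":0,"ty":0,"tz":0,"ax":0,"ay":0,"az":0}]' 20; python3 st.py
```

```text
t: 21.92
tool_pos: [0.5149, 0.187, 0.0741]
tcp_rot: [0.55, 3.092, 0.001]
ft_force: [-0.3, 0.6, -0.3]
width: 0.728
grasp_force: 0.0
t 21.93 pos [0.5149 0.187  0.0741] F [-0.34  0.58 -0.3 ] w 0.0622 g 0.0 q [ 0.23  0.4  -0.25  0.92  0.    0.58] zdir [ 0.002  0.    -1.   ]
tool delta [ 0.0005 -0.0006  0.0016]
t: 22.55
tool_pos: [0.5143, 0.1872, 0.0737]
tcp_rot: [0.549, 3.093, 0.001]
ft_force: [-0.9, 0.9, 5.0]
width: 0.457
grasp_force: 20.1
t 22.55 pos [0.5143 0.1872 0.0737] F [-0.93  0.91  4.98] w 0.039 g 20.128047466278076 q [ 0.23  0.4  -0.25  0.92  0.    0.58] zdir [ 0.001  0.001 -1.   ]
```

```bash
python3 -m handwheel '[{"jaw":0.033,"tx":0,"ty":0,"tz":0,"ax":0,"ay":0,"az":0},{"jaw":0.033,"tx":0,"ty":0,"tz":-0.005,"ax":0,"ay":0,"az":0},{"jaw":0.033,"tx":0,"ty":0,"tz":-0.025,"ax":0,"ay":0,"az":0},{"jaw":0.033,"tx":0,"ty":0,"tz":-0.035,"ax":0,"ay":0,"az":0},{"jaw":0.033,"tx":0,"ty":0,"tz":-0.01,"ax":0,"ay":0,"az":0},{"jaw":0.033,"tx":0,"ty":0,"tz":0,"ax":0,"ay":0,"az":0}]' 50
python3 -m handwheel '[{"jaw":0.033,"tx":-0.0232,"ty":-0.0443,"tz":0,"ax":0,"ay":0,"az":0},{"jaw":0.033,"tx":-0.0232,"ty":-0.0443,"tz":0,"ax":0,"ay":0,"az":0},{"jaw":0.033,"tx":-0.0232,"ty":-0.0443,"tz":0,"ax":0,"ay":0,"az":0},{"jaw":0.033,"tx":-0.0232,"ty":-0.0443,"tz":0,"ax":0,"ay":0,"az":0},{"jaw":0.033,"tx":-0.0232,"ty":-0.0443,"tz":0,"ax":0,"ay":0,"az":0},{"jaw":0.033,"tx":-0.0232,"ty":-0.0443,"tz":0,"ax":0,"ay":0,"az":0},{"jaw":0.033,"tx":-0.0232,"ty":-0.0443,"tz":0,"ax":0,"ay":0,"az":0},{"jaw":0.033,"tx":-0.0232,"ty":-0.0443,"tz":0,"ax":0,"ay":0,"az":0},{"jaw":0.033,"tx":-0.0232,"ty":-0.0443,"tz":0,"ax":0,"ay":0,"az":0},{"jaw":0.033,"tx":0,"ty":0,"tz":0,"ax":0,"ay":0,"az":0}]'; python3 -m handwheel '[{"jaw":0.033,"tx":0,"ty":0,"tz":0,"ax":0,"ay":0,"az":0}]' >/dev/null; python3 st.py .5733 -.2588 .0002
```

```text
t: 23.3
tool_pos: [0.5143, 0.1868, 0.148]
tcp_rot: [0.55, 3.093, 0.0]
ft_force: [0.7, -0.1, -1.4]
width: 0.443
grasp_force: 50.5
t: 24.55
tool_pos: [0.5718, -0.2627, 0.1454]
tcp_rot: [-0.557, -3.089, -0.0]
ft_force: [-0.0, 0.8, -2.3]
width: 0.446
grasp_force: 50.8
t 24.68 pos [ 0.5715 -0.2586  0.1462] F [-1.    0.46 -1.72] w 0.0377 g 50.76614856719971 q [-0.53  0.51  0.12  1.19  0.   -0.17] zdir [-0.003  0.002 -1.   ]
tool delta [-0.0023  0.0003  0.146 ]
```

```bash
python3 -m handwheel '[{"jaw":0.033,"tx":0,"ty":0,"tz":0.04,"ax":0,"ay":0,"az":0},{"jaw":0.033,"tx":0,"ty":0,"tz":0.04,"ax":0,"ay":0,"az":0},{"jaw":0.033,"tx":0,"ty":0,"tz":0.035,"ax":0,"ay":0,"az":0},{"jaw":0.033,"tx":0,"ty":0,"tz":0.015,"ax":0,"ay":0,"az":0},{"jaw":0.033,"tx":0,"ty":0,"tz":0.007,"ax":0,"ay":0,"az":0},{"jaw":0.033,"tx":0,"ty":0,"tz":0,"ax":0,"ay":0,"az":0},{"jaw":0.033,"tx":0,"ty":0,"tz":0,"ax":0,"ay":0,"az":0},{"jaw":0.033,"tx":0,"ty":0,"tz":0,"ax":0,"ay":0,"az":0}]'; python3 st.py .5733 -.2588 .0002
```

```text
t: 25.68
tool_pos: [0.5736, -0.2599, 0.0124]
tcp_rot: [0.549, 3.091, -0.001]
ft_force: [-0.2, -0.6, -1.8]
width: 0.444
grasp_force: 50.8
t 25.68 pos [ 0.5736 -0.2599  0.0124] F [-0.25 -0.64 -1.83] w 0.0379 g 50.82118034362793 q [-0.53  0.6  -0.08  0.88  0.   -0.17] zdir [ 0.002 -0.001 -1.   ]
tool delta [0.0007 0.0009 0.0122]
```

```bash
python3 -m handwheel '[{"jaw":0.033,"tx":0.0003,"ty":0.0006,"tz":0.006,"ax":0,"ay":0,"az":0},{"jaw":0.033,"tx":0,"ty":0,"tz":0.003,"ax":0,"ay":0,"az":0},{"jaw":0.033,"tx":0,"ty":0,"tz":0,"ax":0,"ay":0,"az":0}]'|sed -n '2p;4p';  python3 -m handwheel '[{"jaw":0.033,"tx":0,"ty":0,"tz":0.001,"ax":0,"ay":0,"az":0}]'|sed -n '2p;4p'; python3 -m handwheel '[{"jaw":0.033,"tx":0,"ty":0,"tz":0.001,"ax":0,"ay":0,"az":0}]'|sed -n '2p;4p'; python3 -m handwheel '[{"jaw":0.033,"tx":0,"ty":0,"tz":0.0005,"ax":0,"ay":0,"az":0}]'|sed -n '2p;4p'
```

```text
tool_pos: [0.574, -0.2596, 0.0027]
ft_force: [3.1, -1.4, 0.6]
tool_pos: [0.5742, -0.2597, 0.0022]
ft_force: [3.5, -2.2, 5.0]
tool_pos: [0.5745, -0.2598, 0.0017]
ft_force: [3.0, -2.3, 7.0]
tool_pos: [0.5746, -0.2599, 0.0014]
ft_force: [3.4, -1.4, 7.2]
```

Contact came about 2 mm early, so the weight is touching the cone, with a side force toward +x, −y. Shifting that way.

```bash
python3 -m handwheel '[{"jaw":0.033,"tx":0,"ty":0,"tz":-0.0015,"ax":0,"ay":0,"az":0},{"jaw":0.033,"tx":-0.0022,"ty":-0.0004,"tz":0,"ax":0,"ay":0,"az":0},{"jaw":0.033,"tx":0,"ty":0,"tz":0.001,"ax":0,"ay":0,"az":0},{"jaw":0.033,"tx":0,"ty":0,"tz":0,"ax":0,"ay":0,"az":0}]'|sed -n '2p;4p';  python3 -m handwheel '[{"jaw":0.033,"tx":0,"ty":0,"tz":0.001,"ax":0,"ay":0,"az":0}]'|sed -n '2p;4p'; python3 -m handwheel '[{"jaw":0.033,"tx":0,"ty":0,"tz":0.0005,"ax":0,"ay":0,"az":0}]'|sed -n '2p;4p'
```

```text
tool_pos: [0.5749, -0.2601, 0.0007]
ft_force: [2.1, -0.8, 6.0]
tool_pos: [0.5749, -0.2601, 0.0006]
ft_force: [-0.5, -0.2, 16.1]
tool_pos: [0.5749, -0.2601, 0.0005]
ft_force: [-2.3, 0.1, 16.1]
```

On the floor now. Releasing.

```bash
python3 -m handwheel '[{"jaw":0.033,"tx":0,"ty":0,"tz":-0.001,"ax":0,"ay":0,"az":0},{"jaw":0.044,"tx":0,"ty":0,"tz":0,"ax":0,"ay":0,"az":0},{"jaw":0.048,"tx":0,"ty":0,"tz":0,"ax":0,"ay":0,"az":0},{"jaw":0.053,"tx":0,"ty":0,"tz":0,"ax":0,"ay":0,"az":0},{"jaw":0.053,"tx":0,"ty":0,"tz":0,"ax":0,"ay":0,"az":0},{"jaw":0.053,"tx":0,"ty":0,"tz":-0.02,"ax":0,"ay":0,"az":0},{"jaw":0.053,"tx":0,"ty":0,"tz":-0.05,"ax":0,"ay":0,"az":0},{"jaw":0.076,"tx":0,"ty":0,"tz":-0.05,"ax":0,"ay":0,"az":0},{"jaw":0.076,"tx":0,"ty":0,"tz":0,"ax":0,"ay":0,"az":0},{"jaw":0.076,"tx":0,"ty":0,"tz":0,"ax":0,"ay":0,"az":0}]' 20; python3 st.py .516 .1855 .12
```

```text
t: 28.42
tool_pos: [0.5743, -0.2597, 0.1193]
tcp_rot: [-0.55, -3.093, -0.0]
ft_force: [-0.7, -0.2, -0.8]
width: 0.89
grasp_force: 0.0
t 28.43 pos [ 0.5743 -0.2597  0.1193] F [-0.67 -0.18 -0.82] w 0.076 g 0.0 q [-0.53  0.53  0.08  1.13  0.   -0.17] zdir [-0.  0. -1.]
tool delta [ 0.2082  0.3978 -0.0006]
```

```bash
python3 -m handwheel '[{"jaw":0.076,"tx":0.0231,"ty":0.0442,"tz":0,"ax":0,"ay":0,"az":0},{"jaw":0.076,"tx":0.0231,"ty":0.0442,"tz":0,"ax":0,"ay":0,"az":0},{"jaw":0.076,"tx":0.0231,"ty":0.0442,"tz":0,"ax":0,"ay":0,"az":0},{"jaw":0.076,"tx":0.0231,"ty":0.0442,"tz":0,"ax":0,"ay":0,"az":0},{"jaw":0.076,"tx":0.0231,"ty":0.0442,"tz":0,"ax":0,"ay":0,"az":0},{"jaw":0.076,"tx":0.0231,"ty":0.0442,"tz":0,"ax":0,"ay":0,"az":0},{"jaw":0.076,"tx":0.0231,"ty":0.0442,"tz":0,"ax":0,"ay":0,"az":0},{"jaw":0.076,"tx":0.0231,"ty":0.0442,"tz":0,"ax":0,"ay":0,"az":0},{"jaw":0.076,"tx":0.0231,"ty":0.0442,"tz":0,"ax":0,"ay":0,"az":0},{"jaw":0.076,"tx":0,"ty":0,"tz":0,"ax":0,"ay":0,"az":0}]' >/dev/null;python3 -m handwheel '[{"jaw":0.076,"tx":0,"ty":0,"tz":0,"ax":0,"ay":0,"az":0}]'>/dev/null; python3 st.py .516 .1855 .045
python3 fit.py .5745 -.26 .036 .02; python3 fit.py .516 .1855 .0895 .027
python3 - <<'E'
from h import *
f=grab("top");G=cv2.cvtColor(f["image"],cv2.COLOR_BGR2GRAY)
for nm,c,z,s in (("50",(.441,-.1745),.0326,8),("100",(.595,-.1228),.034,9),("200",(.5733,-.2588),.036,11)):
    p=proj(f,[(*c,z)])[0];x,y=p.round().astype(int)
    m=(G[y-s:y+s+1,x-s:x+s+1]>200).astype(np.uint8)
    c2=max(cv2.findContours(m,0,1)[0],key=cv2.contourArea);(a,b),r=cv2.minEnclosingCircle(c2)
    print(nm,"pred",p.round(1),"obs",round(a+x-s,1),round(b+y-s,1),"r",round(r,1), "area",cv2.contourArea(c2))
E
```

```text
t 29.8 pos [0.5152 0.1847 0.1182] F [-0.37  0.3   1.02] w 0.0757 g 0.0 q [ 0.23  0.37 -0.17  1.03 -0.    0.58] zdir [-0.003 -0.001 -1.   ]
tool delta [-0.0006  0.0011  0.0732]
top centre [ 0.5741 -0.2601] r 0.0192 n 19 rms 8e-05
side centre [ 0.5777 -0.2607] r 0.0182 n 19 rms 0.00015
top centre [0.5108 0.1875] r 0.0223 n 19 rms 0.00028
side centre [0.5174 0.185 ] r 0.0265 n 19 rms 0.00011
50 pred [372.1 260.5] obs 372.2 260.5 r 4.1 area 44.0
100 pred [350.6 195.1] obs 350.7 194.5 r 5.9 area 91.0
200 pred [408.3 205.5] obs 408.7 205.1 r 8.0 area 175.5
```

All three seated weights are within 1 mm of the prediction in the top view. Taking the 500.

```bash
python3 -m handwheel '[{"jaw":0.076,"tx":0,"ty":0,"tz":0.025,"ax":0,"ay":0,"az":0},{"jaw":0.076,"tx":0,"ty":0,"tz":0.025,"ax":0,"ay":0,"az":0},{"jaw":0.076,"tx":0,"ty":0,"tz":0.015,"ax":0,"ay":0,"az":0},{"jaw":0.076,"tx":0,"ty":0,"tz":0.01,"ax":0,"ay":0,"az":0},{"jaw":0.076,"tx":0,"ty":0,"tz":0,"ax":0,"ay":0,"az":0},{"jaw":0.076,"tx":0,"ty":0,"tz":0,"ax":0,"ay":0,"az":0}]'; python3 st.py .516 .1853 .043
python3 -m handwheel '[{"jaw":0.06,"tx":0,"ty":0,"tz":0,"ax":0,"ay":0,"az":0},{"jaw":0.06,"tx":0,"ty":0,"tz":0,"ax":0,"ay":0,"az":0},{"jaw":0.045,"tx":0,"ty":0,"tz":0,"ax":0,"ay":0,"az":0},{"jaw":0.045,"tx":0,"ty":0,"tz":0,"ax":0,"ay":0,"az":0},{"jaw":0.045,"tx":0,"ty":0,"tz":0,"ax":0,"ay":0,"az":0}]' 20; python3 st.py
```

```text
t: 30.8
tool_pos: [0.5172, 0.1854, 0.0455]
tcp_rot: [0.55, 3.092, 0.001]
ft_force: [-0.3, 0.3, 0.3]
width: 0.894
grasp_force: 0.0
t 30.8 pos [0.5172 0.1854 0.0455] F [-0.27  0.27  0.32] w 0.0764 g 0.0 q [ 0.23  0.43 -0.28  0.86  0.    0.58] zdir [ 0.001  0.    -1.   ]
tool delta [ 0.0011 -0.0005  0.0025]
t: 31.42
tool_pos: [0.517, 0.1858, 0.0453]
tcp_rot: [0.549, 3.092, 0.002]
ft_force: [-1.1, 2.8, 5.2]
width: 0.623
grasp_force: 21.4
t 31.43 pos [0.517  0.1858 0.0453] F [-1.07  2.83  5.22] w 0.0532 g 21.44940286874771 q [ 0.23  0.43 -0.28  0.86  0.    0.58] zdir [ 0.001  0.001 -1.   ]
```

```bash
python3 -m handwheel '[{"jaw":0.045,"tx":0,"ty":0,"tz":0,"ax":0,"ay":0,"az":0},{"jaw":0.045,"tx":0,"ty":0,"tz":0,"ax":0,"ay":0,"az":0},{"jaw":0.045,"tx":0,"ty":0,"tz":-0.005,"ax":0,"ay":0,"az":0},{"jaw":0.045,"tx":0,"ty":0,"tz":-0.02,"ax":0,"ay":0,"az":0},{"jaw":0.045,"tx":0,"ty":0,"tz":-0.03,"ax":0,"ay":0,"az":0},{"jaw":0.045,"tx":0,"ty":0,"tz":-0.025,"ax":0,"ay":0,"az":0},{"jaw":0.045,"tx":0,"ty":0,"tz":0,"ax":0,"ay":0,"az":0},{"jaw":0.045,"tx":0,"ty":0,"tz":0,"ax":0,"ay":0,"az":0}]' 90
python3 -m handwheel '[{"jaw":0.045,"tx":-0.0031,"ty":-0.0415,"tz":0,"ax":0,"ay":0,"az":0},{"jaw":0.045,"tx":-0.0031,"ty":-0.0415,"tz":0,"ax":0,"ay":0,"az":0},{"jaw":0.045,"tx":-0.0031,"ty":-0.0415,"tz":0,"ax":0,"ay":0,"az":0},{"jaw":0.045,"tx":-0.0031,"ty":-0.0415,"tz":0,"ax":0,"ay":0,"az":0},{"jaw":0.045,"tx":-0.0031,"ty":-0.0415,"tz":0,"ax":0,"ay":0,"az":0},{"jaw":0.045,"tx":-0.0031,"ty":-0.0415,"tz":0,"ax":0,"ay":0,"az":0},{"jaw":0.045,"tx":0,"ty":0,"tz":0,"ax":0,"ay":0,"az":0},{"jaw":0.045,"tx":0,"ty":0,"tz":0,"ax":0,"ay":0,"az":0},{"jaw":0.045,"tx":0,"ty":0,"tz":0,"ax":0,"ay":0,"az":0}]'; python3 st.py .4485 -.0543 -.0007
```

```text
t: 32.42
tool_pos: [0.5151, 0.1847, 0.1229]
tcp_rot: [-0.549, -3.09, 0.002]
ft_force: [-0.0, 0.1, -4.9]
width: 0.599
grasp_force: 94.7
t: 33.55
tool_pos: [0.4478, -0.054, 0.1241]
tcp_rot: [-0.547, -3.092, -0.001]
ft_force: [1.0, 0.9, -5.1]
width: 0.595
grasp_force: 95.5
t 33.55 pos [ 0.4478 -0.054   0.1241] F [ 1.02  0.92 -5.15] w 0.0508 g 95.53609371185303 q [-0.26  0.18 -0.41  0.98  0.    0.09] zdir [-0.001  0.001 -1.   ]
tool delta [-9.000e-04 -1.000e-04  1.248e-01]
```

```bash
python3 -m handwheel '[{"jaw":0.045,"tx":0,"ty":0,"tz":0.035,"ax":0,"ay":0,"az":0},{"jaw":0.045,"tx":0,"ty":0,"tz":0.035,"ax":0,"ay":0,"az":0},{"jaw":0.045,"tx":0,"ty":0,"tz":0.025,"ax":0,"ay":0,"az":0},{"jaw":0.045,"tx":0,"ty":0,"tz":0.013,"ax":0,"ay":0,"az":0},{"jaw":0.045,"tx":0,"ty":0,"tz":0.007,"ax":0,"ay":0,"az":0},{"jaw":0.045,"tx":0,"ty":0,"tz":0,"ax":0,"ay":0,"az":0},{"jaw":0.045,"tx":0,"ty":0,"tz":0,"ax":0,"ay":0,"az":0},{"jaw":0.045,"tx":0,"ty":0,"tz":0,"ax":0,"ay":0,"az":0}]'; python3 st.py .4485 -.0543 -.0007
```

```text
t: 34.55
tool_pos: [0.4489, -0.0551, 0.0104]
tcp_rot: [0.55, 3.092, -0.0]
ft_force: [-0.2, -0.5, -5.9]
width: 0.596
grasp_force: 95.8
t 34.55 pos [ 0.4489 -0.0551  0.0104] F [-0.24 -0.53 -5.91] w 0.0509 g 95.77442765235901 q [-0.26  0.3  -0.59  0.68  0.    0.09] zdir [ 0.002 -0.    -1.   ]
tool delta [0.0007 0.0006 0.0111]
```

```bash
python3 -m handwheel '[{"jaw":0.045,"tx":0,"ty":0.0006,"tz":0.005,"ax":0,"ay":0,"az":0},{"jaw":0.045,"tx":0,"ty":0,"tz":0.002,"ax":0,"ay":0,"az":0},{"jaw":0.045,"tx":0,"ty":0,"tz":0,"ax":0,"ay":0,"az":0}]'|sed -n '2p;4p'; python3 -m handwheel '[{"jaw":0.045,"tx":0,"ty":0,"tz":0.001,"ax":0,"ay":0,"az":0}]'|sed -n '2p;4p'; python3 -m handwheel '[{"jaw":0.045,"tx":0,"ty":0,"tz":0.001,"ax":0,"ay":0,"az":0}]'|sed -n '2p;4p';python3 -m handwheel '[{"jaw":0.045,"tx":0,"ty":0,"tz":0.001,"ax":0,"ay":0,"az":0}]'|sed -n '2p;4p'
```

```text
tool_pos: [0.4479, -0.0542, 0.0024]
ft_force: [-0.2, 0.2, -4.7]
tool_pos: [0.4484, -0.0544, 0.0017]
ft_force: [-0.1, -0.3, -5.3]
tool_pos: [0.4484, -0.0544, 0.0007]
ft_force: [-0.5, -0.2, -5.5]
tool_pos: [0.4484, -0.0544, -0.0001]
ft_force: [-3.9, -0.4, 7.0]
```

```bash
python3 -m handwheel '[{"jaw":0.045,"tx":0.0008,"ty":0,"tz":0,"ax":0,"ay":0,"az":0},{"jaw":0.045,"tx":0,"ty":0,"tz":0.0004,"ax":0,"ay":0,"az":0},{"jaw":0.045,"tx":0,"ty":0,"tz":0,"ax":0,"ay":0,"az":0}]'|sed -n '2p;4p'; python3 -m handwheel '[{"jaw":0.059,"tx":0,"ty":0,"tz":0,"ax":0,"ay":0,"az":0},{"jaw":0.063,"tx":0,"ty":0,"tz":0,"ax":0,"ay":0,"az":0},{"jaw":0.068,"tx":0,"ty":0,"tz":0,"ax":0,"ay":0,"az":0},{"jaw":0.068,"tx":0,"ty":0,"tz":0,"ax":0,"ay":0,"az":0},{"jaw":0.068,"tx":0,"ty":0,"tz":-0.02,"ax":0,"ay":0,"az":0},{"jaw":0.068,"tx":0,"ty":0,"tz":-0.05,"ax":0,"ay":0,"az":0},{"jaw":0.068,"tx":0,"ty":0,"tz":-0.05,"ax":0,"ay":0,"az":0},{"jaw":0.068,"tx":0,"ty":0,"tz":-0.04,"ax":0,"ay":0,"az":0},{"jaw":0.068,"tx":0,"ty":0,"tz":0,"ax":0,"ay":0,"az":0}]' 20
python3 -m handwheel '[{"jaw":0.068,"tx":0.0,"ty":0.045,"tz":0,"ax":0,"ay":0,"az":0},{"jaw":0.068,"tx":0,"ty":0.045,"tz":0,"ax":0,"ay":0,"az":0},{"jaw":0.068,"tx":0,"ty":0.045,"tz":0,"ax":0,"ay":0,"az":0},{"jaw":0.068,"tx":0,"ty":0.045,"tz":0,"ax":0,"ay":0,"az":0},{"jaw":0.068,"tx":0,"ty":0.045,"tz":0,"ax":0,"ay":0,"az":0},{"jaw":0.068,"tx":0,"ty":0,"tz":0,"ax":0,"ay":0,"az":0},{"jaw":0.068,"tx":0,"ty":0,"tz":0,"ax":0,"ay":0,"az":0}]'
python3 - <<'E'
from h import *
f=grab("top");G=cv2.cvtColor(f["image"],cv2.COLOR_BGR2GRAY);g=grab("side")
for nm,c,z,s in (("50",(.441,-.1745),.0326,8),("100",(.595,-.1228),.034,9),("200",(.5733,-.2588),.036,11),("500",(.4475,-.0543),.0435,15)):
    p=proj(f,[(*c,z)])[0];x,y=p.round().astype(int)
    m=(G[y-s:y+s+1,x-s:x+s+1]>200).astype(np.uint8)
    c2=max(cv2.findContours(m,0,1)[0],key=cv2.contourArea);(a,b),r=cv2.minEnclosingCircle(c2)
    print(nm,"pred",p.round(1),"obs",round(a+x-s,1),round(b+y-s,1),"r",round(r,1))
o=np.zeros((600,800,3),np.uint8)
o[:,:420]=cv2.resize(f["image"][175:325,290:450],(420,394),interpolation=cv2.INTER_CUBIC)[:1].repeat(600,0)*0
o[:394,:420]=cv2.resize(f["image"][175:325,290:450],(420,394),interpolation=cv2.INTER_CUBIC)
o[:500,425:800]=cv2.resize(g["image"][155:305,240:352],(375,500),interpolation=cv2.INTER_CUBIC)
cv2.imwrite("pics/final.png",o)
E
```

```text
tool_pos: [0.4483, -0.0543, -0.0001]
ft_force: [-0.6, 0.6, 3.8]
t: 36.8
tool_pos: [0.4504, -0.0548, 0.1626]
tcp_rot: [0.548, 3.086, -0.001]
ft_force: [-0.2, -0.6, 0.5]
width: 0.792
grasp_force: 0.0
t: 37.67
tool_pos: [0.5241, 0.1567, 0.158]
tcp_rot: [-0.549, -3.091, 0.002]
ft_force: [0.7, 0.1, -0.3]
width: 0.796
grasp_force: 0.0
50 pred [372.1 260.5] obs 372.2 260.5 r 4.1
100 pred [350.6 195.1] obs 350.7 194.6 r 5.9
200 pred [408.3 205.5] obs 408.8 205.1 r 8.1
500 pred [320.2 255.7] obs 319.7 256.1 r 11.5
```

View pics/final.png

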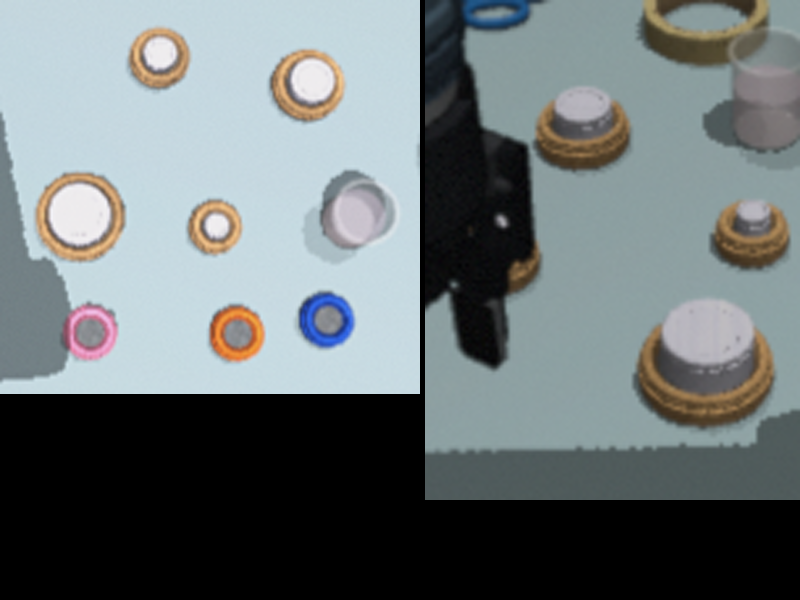

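All four weights sit level in their own cases (top view: 50 at (372,260), 100 at (351,195), 200 at (409,205), 500 at (320,256)). The beaker is where it was and the gripper is clear.

```bash
python3 -c "
from bench import manip; print(manip.job_done())"
```

```text
the job is handed in; nothing more can be done
None
```

The job is handed in: all four weights are seated flat in their own cases, moved one at a time from the top of the stack down, and the beaker was not touched.

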